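Charge the in-ear drying tray with pellets and start it

TASK

Pick up the shaker by its fin and shake the six drying pellets out evenly over the drying tray, so that every quarter of the tray gets at least one and none lies on top of another, without touching the pellets with the fingers. Put the empty shaker back upright on its blue mat, in line with it, then twist the start knob clockwise to its stop, hold it there a moment and let it spring back. Leave the microphone, the minidiscs and the earpieces where they are.

Things in the scene. Friction and masses are not known exactly. Their poses are not given: they have to be found in the camera images.
- dryer: fixed drying tray, grey base 220 (x) x 370 (y). Open tray inside 200 (x) x 240 (y), dark floor 22 above the desk, aluminium rim 45 above it; two ribs 3 thick, 8 high cross at its middle along x and y and mark four quarters of 100 x 120. Origin on the desk under the tray's middle, z up. On its +y side a grey panel, top 48 above the desk, carries the start knob
- knob (a joint): orange spring-return start knob on the panel: 0 at rest (bar along the dryer's x axis), grows as it is turned clockwise seen from above, stop at 1.2 rad (green mark); about 0.1 N m at the stop; springs back to 0 when let go
- knob_grip (a point): where to grip the knob: on its vertical axis, 187 along the dryer's +y from its origin, 80 above the desk. The grip bar is 44 long, 13 wide, 28 high (57 to 85 above the desk), and turns with the joint
- shaker: loose clear-sided chute 150 long (x) x 34 wide x 30 high, walls 3, 0.12 kg, closed at the back (+x), open mouth 28 wide x 24 high at the front (-x), no sill; pellets in single file slide out when tipped nose down and shaken. Orange grip fin 60 (x) x 14 (y) on top, 30 to 66 above the underside. Origin at the centre of its underside, z up
- shaker_grip (a point): middle of the fin, 53 above the shaker's underside: grip here from above, closing across the fin (the shaker's y)
- shaker_mouth (a point): middle of the mouth's lower edge: 75 towards -x from the shaker's origin, 3 above its underside
- mat: fixed blue mat 210 (x) x 100 (y) x 3 thick on which the shaker stands, long sides parallel; origin under its centre
- pellet1: loose white hexagonal drying pellet with a blue face, 20 across the flats, 16 thick, 10 g; starts inside the shaker; origin at its centre
- pellet2: loose white hexagonal drying pellet with a blue face, 20 across the flats, 16 thick, 10 g; starts inside the shaker; origin at its centre
- pellet3: loose white hexagonal drying pellet with a blue face, 20 across the flats, 16 thick, 10 g; starts inside the shaker; origin at its centre
- pellet4: loose white hexagonal drying pellet with a blue face, 20 across the flats, 16 thick, 10 g; starts inside the shaker; origin at its centre
- pellet5: loose white hexagonal drying pellet with a blue face, 20 across the flats, 16 thick, 10 g; starts inside the shaker; origin at its centre
- pellet6: loose white hexagonal drying pellet with a blue face, 20 across the flats, 16 thick, 10 g; starts inside the shaker; origin at its centre
- boundary_mic: flat black steel boundary microphone 90 x 70 x 16, loose, leave alone; origin under its centre
- disc_a: grey plastic minidisc cartridge, 72 x 68 x 5, loose, lying flat, leave alone; origin under its centre
- disc_b: grey plastic minidisc cartridge, 72 x 68 x 5, loose, lying flat, leave alone; origin under its centre
- disc_c: grey plastic minidisc cartridge, 72 x 68 x 5, loose, lying flat, leave alone; origin under its centre
- ear_l: white plastic in-ear monitor, 35 x 16 x 12, loose, leave alone; origin under its shell
- ear_r: white plastic in-ear monitor, 35 x 16 x 12, loose, leave alone; origin under its shell
Not all that is in view belongs to the job. What is shaped like the mat but pink is not meant.

How it is judged:
By the outcome, as a careful person would: the job done as asked, in the order asked, and still so for the second after the job is handed in, with the robot touching nothing.
It also fails if it takes over 72 s, if anything falls off the work surface, if the arm or the gripper's body presses on something with over 40 N, if the wrist force passes 120 N, or if a joint passes its speed limit or range.

ROBOT

A 6-joint arm with a two-finger parallel gripper is mounted at the origin on the work surface. World frame = base frame: x ahead of the robot, y to its left, z up, the work surface at z = 0. Lengths are in m, angles in rad, forces in N, time in s.
With the tool pointing down it reaches from about 0.225 to 0.875 m from the base axis. Payload 3.4 kg.
Tool frame: the origin (TCP) lies where the fingers leave the gripper's body, on its centre line; the fingertips stand 73 mm ahead of it and the grasp point (between the pads) lies 54 mm ahead of it (manip.pinch_z is the distance from the TCP to the grasp point, in m); z points along the fingers, y is the line along which they close (so a half turn about z gives the same grasp; the last joint's range is limited). The gripper opens to 85 mm and grips with 20 to 120 N. Pads are 22 mm wide; open, the fingers measure 114 mm over their backs; the gripper's body (76 mm by 85 mm) begins 54 mm behind the grasp point. The pads swing forward as they close: fully open they stand 13 mm farther back than shut.
Start: joints at [1.133, 0.276, 1.505, -0, 1.361, -0.121], TCP at [0.179, 0.546, 0.304] pointing down, gripper open.
Joint ranges: [-2.89, 2.89], [-0.75, 2.08], [0.22, 2.7], [-1.18, 4.32], [0.11, 2.71], [-2.7, 2.7]. Speed limits (rad/s): [2.57, 2.57, 3.14, 3.14, 3.14, 3.14].

INTERFACE

Orientations are given as a unit quaternion [w, x, y, z].
In Python, from rig import readout, imaging, manip gives the robot as it stands. The module is installed in compiled form; this text tells all that it offers.
- The arm moves only by the tool servo_tool, never from a script. Its argument "moves" is a list of rows, each an object with "dp": the shift along the tool's x, y, z in units of 0.2 m (1.0 is 0.2 m), a list of three; "delta_rot": the turn, a rotation vector about the tool's x, y, z in units of 0.1 rad (1.0 is 0.1 rad), a list of three; "fingers": the opening, from 0 (shut) to 1 (fully open). In form: [{"dp": [dx, dy, dz], "delta_rot": [wx, wy, wz], "fingers": fingers}, ...]. A call has 1 to 5 rows; each row shifts and turns the commanded pose from where the row before left it, along the tool's axes as they then stand; what a row does not reach is not made up. A row lasts 1/10 s, in which the tool goes at most 50 mm and 8.59 degrees, less where a joint would pass 70% of its speed; a pose out of reach is approached as far as the arm can. A call with a number of a shift or a turn outside -1 to 1 is refused whole. A call with a gripper value outside its range is refused whole. The fingers move at their own pace and stop on an object; "force" is the grip in N (left out, the last holds). Time passes only in rows, so rows that do not move let the fingers close. It gives the time, the measured TCP pose, the force, the opening and the grip force at its end, in the units of the state.
- readout.get_state(): the state, without advancing time (a new reading comes with each control period).
- imaging.get_image(name): name is "side" or "top"; returns (picture, depth): 480x640x3 uint8, red, green, blue; 480x640 float32, m along the optical axis (not along the pixel's ray), 0 where there is no reading.
- imaging.calibration(name): a dict with "intrinsics" (3x3 intrinsics, pixels), "R" (3x3) and "t" (3): a world point X has camera coordinates R X + t. Camera axes: x right, y down, z forward; pixel columns grow to the right and rows downward; lengths in m; the calibration is good to about 2 mm. A picture is of the moment at which its call begins. calibration takes no time and is no camera call.
- manip.sign_off(): hands the job in; it is judged then, once.
The state is a dict: "clock": time; "qpos": joint angles; "qd": joint speeds; "effort": joint torques, N m; "position": TCP position; "ee_rot": TCP orientation; "contact_force": force on the tool from outside, world axes, zero at the start; "moment": the same for the moment, N m; "width": finger opening in m; "gripper_force": force on a finger pad.
Only numpy, scipy, OpenCV 4.12 (cv2) and the standard library are available. Lean on these libraries where they do the work, as an engineer would, in place of code of your own. Each camera call takes 0.05 s, during which the arm holds its last target. There are 200 camera calls.

## Working session

There is one attempt and no reset: what is moved stays moved. The work goes in short steps, Python scripts to look and compute and a tool call to move; the robot and the scene stay as the last step left them, time stands still between calls to the robot, and variables do not carry over. Pictures are saved under pics/ and viewed, at most 10 in all, crops included, and the job is handed in when it is done.

Besides the shell and the picture viewer there is one more tool, called after "Emit:" in YAML: its name, and indented under it one key for each argument. servo_tool: Moves the arm, as the interface text tells. Its arguments: {"type":"object","properties":{"moves":{"type":"array"},"force":{"type":"number"}},"required":["moves"]}

```bash
mkdir -p pics; python3 - <<'E'
from rig import readout, imaging, manip
import cv2,numpy as np
for n in("top","side"):
    p,d=imaging.get_image(n); cv2.imwrite(f"pics/{n}0.png",p[:,:,::-1]); np.save(f"pics/{n}0.npy",d)
    c=imaging.calibration(n); print(n,c)
print(readout.get_state())
E
```

```text
top {'intrinsics': array([[616.75796782,   0.        , 322.56242032],
       [  0.        , 616.75796782, 235.7942357 ],
       [  0.        ,   0.        ,   1.        ]]), 'R': array([[-0.01711222, -0.99983142,  0.00665666],
       [-0.99353284,  0.01625624, -0.11237542],
       [ 0.11224826, -0.00853661, -0.99364352]]), 't': array([-0.15827065,  0.50589848,  1.41159219])}
side {'intrinsics': array([[503.55382969,   0.        , 324.01109423],
       [  0.        , 503.55382969, 244.90786661],
       [  0.        ,   0.        ,   1.        ]]), 'R': array([[-0.99400745, -0.10892281, -0.00922063],
       [-0.05564249,  0.57677463, -0.8150061 ],
       [ 0.09409098, -0.80960907, -0.57937901]]), 't': array([0.4933498 , 0.18418412, 1.01128352])}
{'clock': 0.1, 'qpos': array([ 1.13297014e+00,  2.76550655e-01,  1.50595148e+00, -9.93287350e-06,
        1.36071052e+00, -1.21001496e-01]), 'qd': array([-5.48200261e-04, -1.91603442e-03, -2.45251267e-03, -9.94044054e-05,
        1.35433916e-05,  3.71888686e-04]), 'effort': array([ 2.31150123e-03, -4.17700088e+01, -2.46408230e+01, -1.16454285e-05,
        5.81210770e-03, -7.30951768e-06]), 'position': array([0.17901036, 0.54607996, 0.30313727]), 'ee_rot': array([-2.18724253e-04,  1.57749551e-01,  9.87478822e-01, -7.79927325e-04]), 'contact_force': array([ 0.11674391, -0.27145588,  0.79135897]), 'moment': array([ 0.02831504,  0.00653488, -0.00938302]), 'gripper_force': 0.0, 'width': 0.0855055328330024}
```

View pics/top0.png

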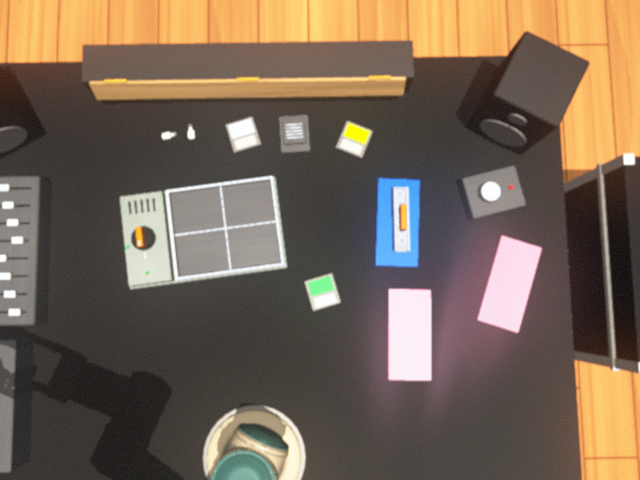

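View pics/side0.png

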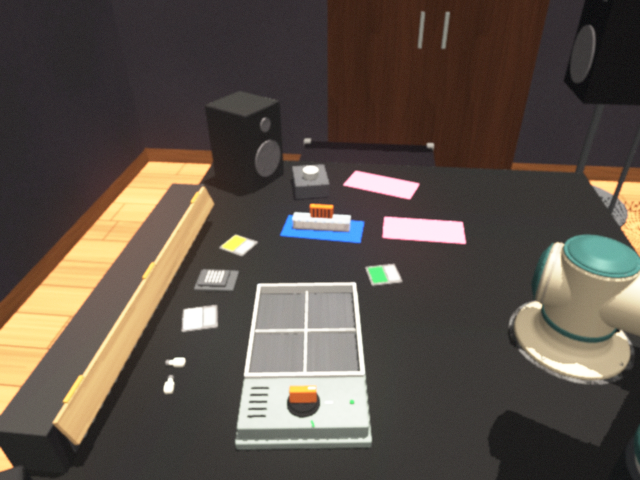

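The top view shows the dryer tray with its cross at about (225,228), the knob at (143,238), and the shaker with its orange fin at (402,218). The shaker stands on the blue mat at (398,222). The pink mats at (410,335) and (510,284) are decoys because they're the wrong colour. Next I'll enlarge the crops to confirm this and find the mouth end.

```bash
python3 - <<'E'
import cv2,numpy as np
a=cv2.imread("pics/top0.png");b=cv2.imread("pics/side0.png")
A=cv2.resize(a[170:275,365:435],None,fx=5.5,fy=5.5,interpolation=cv2.INTER_CUBIC)
B=cv2.resize(b[195:250,275:370],None,fx=4.2,fy=4.2,interpolation=cv2.INTER_CUBIC)
C=cv2.resize(a[185:290,115:175],None,fx=2.8,fy=2.8,interpolation=cv2.INTER_CUBIC)
o=np.zeros((600,800,3),np.uint8);o[:A.shape[0],:A.shape[1]]=A;o[:B.shape[0],395:395+B.shape[1]]=B;o[240:240+C.shape[0],400:400+C.shape[1]]=C
cv2.imwrite("pics/c1.png",o)
E
cat > h.py <<'E'
import numpy as np,cv2
from rig import readout,imaging,manip
from scipy.spatial.transform import Rotation as Rn
def ray(n,u,v):
    c=imaging.calibration(n);K,R,t=c["intrinsics"],c["R"],c["t"]
    return -R.T@t, R.T@np.linalg.solve(K,[u,v,1.])
def atz(n,u,v,z):
    o,d=ray(n,u,v); return o+d*(z-o[2])/d[2]
def tri(pt,ps):
    o1,d1=ray("top",*pt);o2,d2=ray("side",*ps)
    s=np.linalg.lstsq(np.c_[d1,-d2],o2-o1,rcond=None)[0]
    p,q=o1+s[0]*d1,o2+s[1]*d2
    return (p+q)/2,np.linalg.norm(p-q)
def depthpt(n,u,v,d):
    c=imaging.calibration(n)
    return c["R"].T@(np.linalg.solve(c["intrinsics"],[u,v,1.])*d-c["t"])
def cloud(n,d):
    c=imaging.calibration(n);v,u=np.mgrid[:480,:640]
    P=np.linalg.solve(c["intrinsics"],np.stack([u.ravel(),v.ravel(),np.ones(u.size)]))*d.ravel()
    return (c["R"].T@(P-c["t"][:,None])).T.reshape(480,640,3)
E
```

```text
(no output)
```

View pics/c1.png

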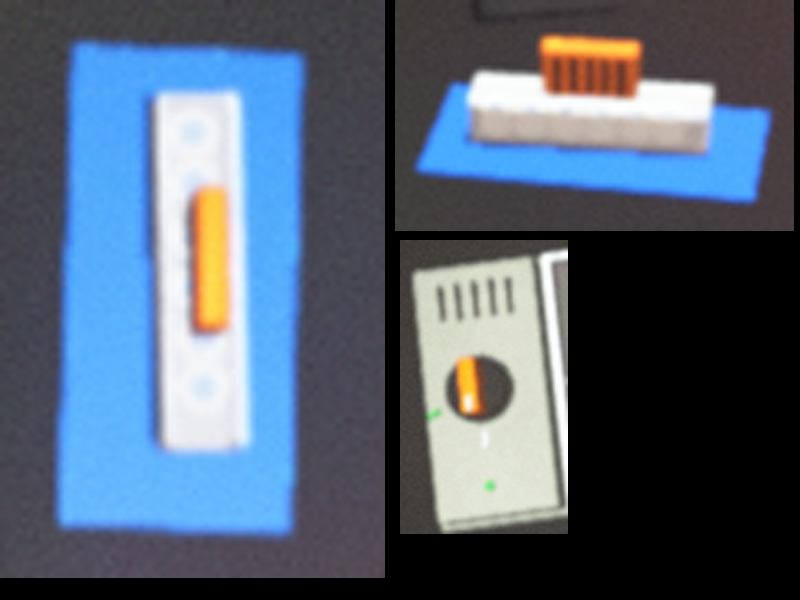

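Confirmed: the shaker stands on the blue mat, its fin in crop 1 at (210,260). Some pellets show through the chute. Which end is the mouth isn't clear yet. I'll measure positions next.

```bash
python3 - <<'E'
from h import *
np.set_printoptions(precision=4,suppress=True)
for n in("top","side"):
    print(n,"cam",ray(n,0,0)[0])
pt=lambda x,y:(365+x/5.5-.5+.1,170+y/5.5-.5+.1)
ps=lambda x,y:(275+(x-395)/4.2-.4,195+y/4.2-.4)
# fin top centre
print("fin top",tri(pt(211,258),ps(591,44)))
# mat corners top view at z=.003
M=np.array([atz("top",*pt(*q),.003) for q in[(72,42),(304,52),(292,534),(58,524)]]);print("mat",M,M.mean(0))
e=M[0]+M[1]-M[2]-M[3];print("mat yaw",np.arctan2(e[1],e[0]))
print("mat corner tri",tri(pt(72,42),ps(456,84)))
S=np.array([atz("top",*pt(*q),.033) for q in[(153,92),(241,92),(250,446),(160,448)]]);print("shaker top",S)
# depth clouds
for n in("top","side"):
    X=cloud(n,np.load(f"pics/{n}0.npy")); im=cv2.imread(f"pics/{n}0.png"); hsv=cv2.cvtColor(im,cv2.COLOR_BGR2HSV)
    o=(hsv[...,0]>5)&(hsv[...,0]<22)&(hsv[...,1]>180)&(hsv[...,2]>130)
    box=lambda x0,x1,y0,y1:(lambda m:(m.__setitem__((slice(y0,y1),slice(x0,x1)),1),m)[1])(np.zeros((480,640),bool))
    for nm,b in(("fin",(390,415,195,240) if n=="top" else (300,340,200,222)),("knob",(125,160,220,255) if n=="top" else (280,325,375,410))):
        m=o&box(*b);P=X[m];P=P[np.isfinite(P).all(1)];c=np.median(P,0)
        t=P[P[:,2]>np.percentile(P[:,2],90)-.006]
        h=cv2.minAreaRect(t[:,:2].astype(np.float32)*1000)
        print(n,nm,m.sum(),c,"zmax",np.percentile(P[:,2],[50,90,98]),"top mean",t.mean(0),h)
    g=X[:,:,2]
    # shaker points
    m=(abs(X[...,0]-.62)<.2)&(abs(X[...,1]+.14)<.15)&(g>.02)&(g<.05);P=X[m]
    print(n,"shaker",len(P),cv2.minAreaRect(P[:,:2].astype(np.float32)*1000) if len(P)>5 else "",np.median(P[:,2]))
    m=(g>.035)&(g<.055)&(X[...,1]>.05)&(X[...,1]<.5)&(X[...,0]>.2)&(X[...,0]<.75);P=X[m]
    print(n,"dryer rim+panel",len(P),cv2.minAreaRect(P[:,:2].astype(np.float32)*1000),np.median(P[:,2]))
E
```

```text
top cam [ 0.3415 -0.1544  1.4605]
side cam [0.4055 0.7662 0.7406]
fin top (array([ 0.5407, -0.3507,  0.0677]), np.float64(0.0011696157614054976))
mat [[ 0.6457 -0.302   0.003 ]
 [ 0.6397 -0.4034  0.003 ]
 [ 0.4288 -0.3909  0.003 ]
 [ 0.4348 -0.2902  0.003 ]] [ 0.5373 -0.3466  0.003 ]
mat yaw -0.05752830525191648
mat corner tri (array([ 0.6241, -0.2956,  0.0696]), np.float64(0.01518686576137031))
shaker top [[ 0.6171 -0.333   0.033 ]
 [ 0.6165 -0.3707  0.033 ]
 [ 0.4645 -0.3695  0.033 ]
 [ 0.4643 -0.3314  0.033 ]]
top fin 34 [ 0.5462 -0.3467  0.0686] zmax [0.0686 0.0727 0.0741] top mean [ 0.5392 -0.3469  0.0701] ((538.5026245117188, -347.04913330078125), (50.686302185058594, 6.698509216308594), 3.4411838054656982)
top knob 64 [0.5053 0.242  0.0847] zmax [0.0847 0.0889 0.0918] top mean [0.5056 0.2452 0.0866] ((502.1341857910156, 245.52276611328125), (38.622802734375, 12.679009437561035), 7.116518497467041)
top shaker 2495 ((608.611083984375, -46.65806579589844), (119.81058502197266, 386.3379211425781), 80.40742492675781) 0.023928445244517763
top dryer rim+panel 4850 ((477.84521484375, 266.86767578125), (432.56829833984375, 337.35467529296875), 89.5662612915039) 0.04773773283760868
side fin 157 [ 0.5437 -0.3444  0.0595] zmax [0.0595 0.0667 0.0688] top mean [ 0.54   -0.3455  0.0649] ((541.2804565429688, -347.41668701171875), (20.437917709350586, 57.74846649169922), 85.10282897949219)
side knob 250 [0.5023 0.2533 0.0707] zmax [0.0707 0.0799 0.0832] top mean [0.5014 0.2586 0.0852] ((444.7734680175781, 505.62823486328125), (38.279544830322266, 525.7373657226562), 12.736303329467773)
side shaker 2672 ((535.8701782226562, -25.01677703857422), (211.6155242919922, 84.24825286865234), 4.2585906982421875) 0.022555276313850188
side dryer rim+panel 7178 ((512.6043701171875, 167.17413330078125), (210.4680938720703, 257.1656494140625), 6.900552749633789) 0.046835980955216
```

```bash
cat >> h.py <<'E'
def rot(yaw,tilt=0.):
    # tool down, tool y along the direction yaw+90deg; tilt = nose (-x) down
    return Rn.from_euler('z',yaw)*Rn.from_euler('y',-tilt)*Rn.from_matrix(np.array([[-1,0,0],[0,1,0],[0,0,-1.]]))
def st():
    s=readout.get_state();q=s["ee_rot"];return np.array(s["position"]),Rn.from_quat([q[1],q[2],q[3],q[0]]),s
def plan(p,yaw,tilt=0.,seq="rt"):
    p0,R0,s=st();R1=rot(yaw,tilt);dr=(R0.inv()*R1).as_rotvec()
    F=R1 if seq=="rt" else R0
    d=F.inv().apply(np.array(p)-p0)
    print("clock %.2f"%s["clock"],"pos",p0.round(4),"rotunits",(dr/.1).round(2),"dp units total",(d/.2).round(3),"rows>=%.1f"%(np.linalg.norm(d)/.05))
E
python3 - <<'E'
from h import *
np.set_printoptions(precision=4,suppress=True)
a=cv2.imread("pics/top0.png")
X=[atz("top",*q,.045) for q in[(167,189),(275,177.5),(286,267),(174,279)]]
print(np.array(X)); print("ctr",np.mean(X,0))
print("cross",atz("top",224.5,227.5,.030), "side",atz("side",306,329.5,.030),tri((224.5,227.5),(306,329.5)))
e=X[0]-X[3]+X[1]-X[2];print("yaw",np.arctan2(e[1],e[0]))
print("knob tri top",tri((140,237),(303,390)))
print("mat corner tri",tri((365+72/5.5-.4,170+42/5.5-.4),(275+21/4.2,195+172/4.2)))
plan([.540,-.350,.26],-.01)
cv2.imwrite("pics/dr.png",cv2.resize(a[165:300,110:295],None,fx=4.2,fy=4.2,interpolation=cv2.INTER_CUBIC))
E
```

```text
[[ 0.6168  0.1933  0.045 ]
 [ 0.6401 -0.0579  0.045 ]
 [ 0.4307 -0.0814  0.045 ]
 [ 0.4075  0.175   0.045 ]]
ctr [0.5238 0.0572 0.045 ]
cross [0.5263 0.0619 0.03  ] side [0.5249 0.0628 0.03  ] (array([0.5257, 0.062 , 0.0293]), np.float64(0.001385035624823943))
yaw 0.09947984318009628
knob tri top (array([0.5024, 0.2451, 0.0766]), np.float64(0.0011997936767984695))
mat corner tri (array([ 0.6463, -0.3027, -0.0034]), np.float64(0.0015108159680213462))
clock 0.10 pos [0.179  0.5461 0.3031] rotunits [-0.02 -0.   -3.07] dp units total [-1.85  -4.462  0.216] rows>=19.3
```

View pics/dr.png

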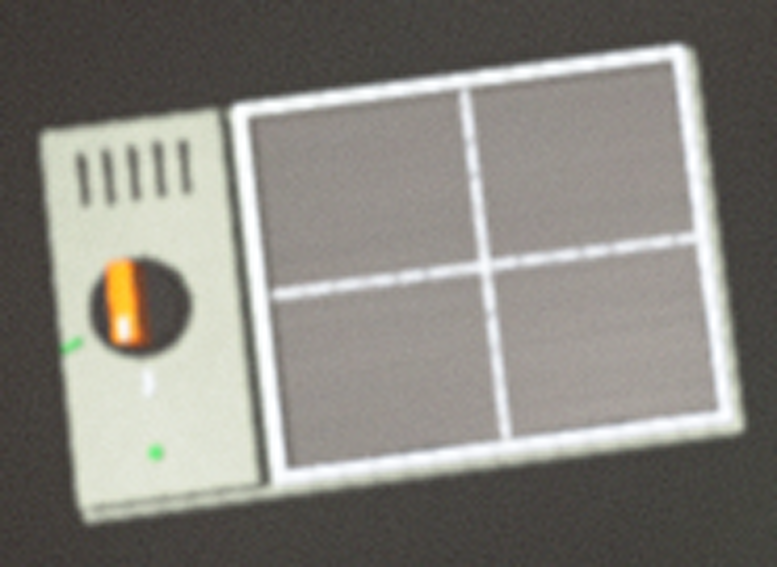

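The cross is at crop (487,265), which puts the tray centre near (0.525, 0.060) with yaw ≈ 0.10. The knob tri-point, (0.503, 0.245), agrees with the 187 mm given. Pellet spacing suggests the back is at +x and the mouth faces the robot; I'll check that once it's lifted. Moving above the shaker.

Emit:
servo_tool:
  moves:
    - {"dp":[0,0,0],"delta_rot":[0,0,-1],"fingers":1}
    - {"dp":[0,0,0],"delta_rot":[0,0,-1],"fingers":1}
    - {"dp":[0,0,0],"delta_rot":[0,0,-1],"fingers":1}
    - {"dp":[-0.0925,-0.223,0.0108],"delta_rot":[0,0,-0.07],"fingers":1}
    - {"dp":[-0.0925,-0.223,0.0108],"delta_rot":[0,0,0],"fingers":1}
  force: 40

```text
clock: 0.6
position: [0.215, 0.4562, 0.2987]
ee_rot: [-0.0, 0.003, 1.0, -0.001]
contact_force: [0.3, 0.1, -0.0]
width: 0.0855
gripper_force: 0.0
```

Emit:
servo_tool:
  moves:
    - {"dp":[-0.0925,-0.223,0.0108],"delta_rot":[0,0,0],"fingers":1}
    - {"dp":[-0.0925,-0.223,0.0108],"delta_rot":[0,0,0],"fingers":1}
    - {"dp":[-0.0925,-0.223,0.0108],"delta_rot":[0,0,0],"fingers":1}
    - {"dp":[-0.0925,-0.223,0.0108],"delta_rot":[0,0,0],"fingers":1}
    - {"dp":[-0.0925,-0.223,0.0108],"delta_rot":[0,0,0],"fingers":1}

```text
clock: 1.1
position: [0.3052, 0.231, 0.2885]
ee_rot: [0.0, 0.004, 1.0, -0.0]
contact_force: [1.8, -0.5, 0.1]
width: 0.0857
gripper_force: 0.0
```

Emit:
servo_tool:
  moves:
    - {"dp":[-0.0925,-0.223,0.0108],"delta_rot":[0,0,0],"fingers":1}
    - {"dp":[-0.0925,-0.223,0.0108],"delta_rot":[0,0,0],"fingers":1}
    - {"dp":[-0.0925,-0.223,0.0108],"delta_rot":[0,0,0],"fingers":1}
    - {"dp":[-0.0925,-0.223,0.0108],"delta_rot":[0,0,0],"fingers":1}
    - {"dp":[-0.0925,-0.223,0.0108],"delta_rot":[0,0,0],"fingers":1}

```text
clock: 1.6
position: [0.3956, 0.007, 0.2779]
ee_rot: [0.0, 0.005, 1.0, 0.0]
contact_force: [0.8, 0.8, 0.3]
width: 0.0854
gripper_force: 0.0
```

Emit:
servo_tool:
  moves:
    - {"dp":[-0.0925,-0.223,0.0108],"delta_rot":[0,0,0],"fingers":1}
    - {"dp":[-0.0925,-0.223,0.0108],"delta_rot":[0,0,0],"fingers":1}
    - {"dp":[-0.0925,-0.223,0.0108],"delta_rot":[0,0,0],"fingers":1}
    - {"dp":[-0.0925,-0.223,0.0108],"delta_rot":[0,0,0],"fingers":0.6}
    - {"dp":[-0.0925,-0.223,0.0108],"delta_rot":[0,0,0],"fingers":0.6}

```text
clock: 2.1
position: [0.4861, -0.2169, 0.2667]
ee_rot: [-0.0, 0.005, 1.0, 0.0]
contact_force: [1.1, 0.6, 0.1]
width: 0.0593
gripper_force: 0.0
```

```bash
python3 - <<'E'
from h import *
plan([.540,-.350,.110],-.01)
E
```

```text
clock 2.10 pos [ 0.4861 -0.2169  0.2667] rotunits [ 0.01 -0.   -0.01] dp units total [-0.276 -0.663  0.783] rows>=4.3
```

Emit:
servo_tool:
  moves:
    - {"dp":[-0.092,-0.221,0.01],"delta_rot":[0,0,0],"fingers":0.6}
    - {"dp":[-0.092,-0.221,0.01],"delta_rot":[0,0,0],"fingers":0.6}
    - {"dp":[-0.092,-0.221,0.01],"delta_rot":[0,0,0],"fingers":0.6}
    - {"dp":[0,0,0.2],"delta_rot":[0,0,0],"fingers":0.6}
    - {"dp":[0,0,0.2],"delta_rot":[0,0,0],"fingers":0.6}

```text
clock: 2.6
position: [0.5406, -0.3504, 0.1804]
ee_rot: [0.001, 0.006, 1.0, -0.001]
contact_force: [-0.3, 0.4, 0.6]
width: 0.0512
gripper_force: 0.0
```

Emit:
servo_tool:
  moves:
    - {"dp":[0,0,0.15],"delta_rot":[0,0,0],"fingers":0.6}
    - {"dp":[0,0,0.1],"delta_rot":[0,0,0],"fingers":0.6}
    - {"dp":[0,0,0.1],"delta_rot":[0,0,0],"fingers":0.6}
    - {"dp":[0,0,0],"delta_rot":[0,0,0],"fingers":0.6}

```text
clock: 3.0
position: [0.538, -0.3467, 0.1076]
ee_rot: [-0.003, 0.005, 1.0, 0.002]
contact_force: [0.2, 0.1, 0.5]
width: 0.0514
gripper_force: 0.0
```

```bash
python3 - <<'E'
from h import *
plan([.540,-.350,.110],-.01)
p,d=imaging.get_image("top");q,d=imaging.get_image("side")
o=np.hstack([cv2.resize(p[180:280,360:440],(400,500)),cv2.resize(q[170:270,270:350],(400,500))])
cv2.imwrite("pics/g1.png",o[:,:,::-1])
E
```

```text
clock 3.00 pos [ 0.538  -0.3467  0.1076] rotunits [ 0.05 -0.06  0.  ] dp units total [-0.01  -0.017 -0.012] rows>=0.1
```

View pics/g1.png

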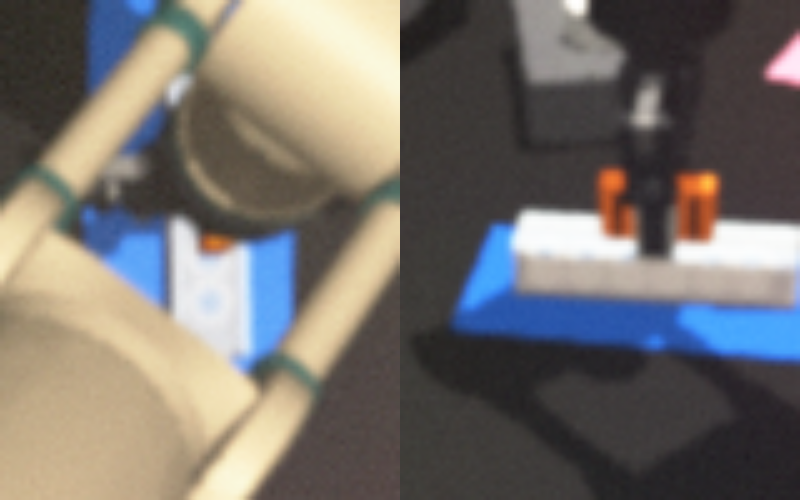

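The finger sits across the middle of the fin: right half of the picture, finger at (655,200), fin from 600 to 718. Closing, then lifting.

Emit:
servo_tool:
  moves:
    - {"dp":[-0.01,-0.015,-0.012],"delta_rot":[0,0,0],"fingers":0.3}
    - {"dp":[0,0,0],"delta_rot":[0,0,0],"fingers":0}
    - {"dp":[0,0,0],"delta_rot":[0,0,0],"fingers":0}
    - {"dp":[0,0,0],"delta_rot":[0,0,0],"fingers":0}
    - {"dp":[0,0,0],"delta_rot":[0,0,0],"fingers":0}
  force: 50

```text
clock: 3.6
position: [0.5425, -0.3516, 0.115]
ee_rot: [0.001, 0.005, 1.0, -0.001]
contact_force: [-0.0, 0.5, 6.2]
width: 0.0133
gripper_force: 51.5
```

Emit:
servo_tool:
  moves:
    - {"dp":[0,0,0],"delta_rot":[0,0,0],"fingers":0}
    - {"dp":[0,0,0],"delta_rot":[0,0,0],"fingers":0}
    - {"dp":[0,0,0],"delta_rot":[0,0,0],"fingers":0}

```text
clock: 3.9
position: [0.5425, -0.3516, 0.115]
ee_rot: [0.001, 0.005, 1.0, -0.001]
contact_force: [0.6, -0.4, 6.0]
width: 0.0128
gripper_force: 51.5
```

```bash
python3 - <<'E'
from h import *
plan([.540,-.350,.23],-.01); print(st()[2]["contact_force"])
E
```

```text
clock 3.90 pos [ 0.5425 -0.3516  0.115 ] rotunits [-0.02  0.02  0.  ] dp units total [ 0.012  0.008 -0.575] rows>=2.3
[ 0.6243335  -0.37054332  5.95468256]
```

Emit:
servo_tool:
  moves:
    - {"dp":[0,0,-0.03],"delta_rot":[0,0,0],"fingers":0}
    - {"dp":[0,0,-0.07],"delta_rot":[0,0,0],"fingers":0}
    - {"dp":[0,0,-0.12],"delta_rot":[0,0.5,0],"fingers":0}
    - {"dp":[0,0,-0.14],"delta_rot":[0,0.7,0],"fingers":0}
    - {"dp":[0,0,-0.14],"delta_rot":[0,0.8,0],"fingers":0}

```text
clock: 4.4
position: [0.5457, -0.3511, 0.2153]
ee_rot: [-0.101, 0.005, 0.995, 0.001]
contact_force: [1.3, -0.6, -2.5]
width: 0.0131
gripper_force: 50.5
```

```bash
cat >> h.py <<'E'
DC=np.array([.525,.060]);DY=.10
GX,GZ=.077,.109
def shk(mx,my,mz,tilt,yaw=DY,seq="rt"):
    "mouth at dryer coords mx,my (m), height mz above desk"
    c,s=np.cos(DY),np.sin(DY);M=np.array([DC[0]+c*mx-s*my,DC[1]+s*mx+c*my,mz])
    p=M-rot(yaw,tilt).apply([GX,0,GZ]);print("TCP target",p.round(4));plan(p,yaw,tilt,seq)
def mouth():
    p,R,s=st();m=p+R.apply([GX,0,GZ]);c,sn=np.cos(DY),np.sin(DY);d=m[:2]-DC
    x=R.as_matrix()[:,0]
    print("mouth dryer",np.round([c*d[0]+sn*d[1],-sn*d[0]+c*d[1],m[2]],4),"tilt %.3f"%np.arcsin(-x[2]),"clock",s["clock"],"w",round(s["width"],4),"F",s["contact_force"].round(1))
E
python3 - <<'E'
from h import *
mouth(); shk(-.045,.06,.10,-.2); shk(-.045,.06,.10,-.2,seq="tr")
E
```

```text
mouth dryer [-0.1173 -0.4003  0.1241] tilt -0.203 clock 4.4 w 0.0131 F [ 1.3 -0.6 -2.5]
TCP target [0.5709 0.1249 0.1915]
clock 4.40 pos [ 0.5457 -0.3511  0.2153] rotunits [ 0.22 -0.03 -1.09] dp units total [-0.379  2.355  0.045] rows>=9.5
TCP target [0.5709 0.1249 0.1915]
clock 4.40 pos [ 0.5457 -0.3511  0.2153] rotunits [ 0.22 -0.03 -1.09] dp units total [-0.122  2.381  0.096] rows>=9.5
```

Emit:
servo_tool:
  moves:
    - {"dp":[-0.003,0.06,0],"delta_rot":[0,0,0],"fingers":0}
    - {"dp":[-0.006,0.12,0],"delta_rot":[0,0,0],"fingers":0}
    - {"dp":[-0.009,0.17,0],"delta_rot":[0,0,0],"fingers":0}
    - {"dp":[-0.009,0.17,0],"delta_rot":[0,0,0],"fingers":0}
    - {"dp":[-0.009,0.17,0],"delta_rot":[0,0,0],"fingers":0}

```text
clock: 4.9
position: [0.5538, -0.211, 0.2108]
ee_rot: [-0.1, 0.005, 0.995, 0.002]
contact_force: [0.1, 0.1, -0.6]
width: 0.0133
gripper_force: 50.5
```

Emit:
servo_tool:
  moves:
    - {"dp":[-0.009,0.17,0],"delta_rot":[0,0,0],"fingers":0}
    - {"dp":[-0.009,0.17,0],"delta_rot":[0,0,0],"fingers":0}
    - {"dp":[-0.009,0.17,0],"delta_rot":[0,0,0],"fingers":0}
    - {"dp":[-0.009,0.17,0],"delta_rot":[0,0,0],"fingers":0}
    - {"dp":[-0.009,0.17,0],"delta_rot":[0,0,0],"fingers":0}

```text
clock: 5.4
position: [0.564, -0.0412, 0.2093]
ee_rot: [-0.1, 0.005, 0.995, 0.001]
contact_force: [0.7, 0.9, -1.2]
width: 0.0131
gripper_force: 50.5
```

Emit:
servo_tool:
  moves:
    - {"dp":[-0.009,0.17,0],"delta_rot":[0,0,0],"fingers":0}
    - {"dp":[-0.009,0.17,0],"delta_rot":[0,0,0],"fingers":0}
    - {"dp":[-0.009,0.17,0],"delta_rot":[0.1,0,-0.3],"fingers":0}
    - {"dp":[-0.009,0.17,0],"delta_rot":[0.1,0,-0.3],"fingers":0}
    - {"dp":[-0.006,0.1,0.04],"delta_rot":[0,0,-0.3],"fingers":0}

```text
clock: 5.9
position: [0.5704, 0.1157, 0.2002]
ee_rot: [-0.099, -0.042, 0.994, -0.004]
contact_force: [0.1, -0.0, -2.1]
width: 0.0132
gripper_force: 50.4
```

Emit:
servo_tool:
  moves:
    - {"dp":[-0.003,0.06,0.05],"delta_rot":[0,0,-0.19],"fingers":0}
    - {"dp":[0,0,0],"delta_rot":[0,0,0],"fingers":0}

```text
clock: 6.1
position: [0.5665, 0.1256, 0.1883]
ee_rot: [-0.102, -0.051, 0.993, -0.004]
contact_force: [-0.5, 0.1, -2.4]
width: 0.0129
gripper_force: 50.4
```

```bash
python3 - <<'E'
from h import *
mouth(); shk(-.05,.06,.08,0); shk(-.045,.06,.034,.2);shk(-.045,.06,.034,.35)
p,d=imaging.get_image("top");q,d=imaging.get_image("side")
o=np.hstack([cv2.resize(p[150:300,120:310],(400,316)),cv2.resize(q[200:400,230:400],(400,470))[:316]])
o=np.vstack([o,cv2.resize(q[240:360,230:390],(800,600))[:280]])
cv2.imwrite("pics/g2.png",o[:,:,::-1])
E
```

```text
mouth dryer [-0.0497  0.0611  0.0973] tilt -0.205 clock 6.1 w 0.0129 F [-0.5  0.1 -2.4]
TCP target [0.5459 0.1224 0.189 ]
clock 6.10 pos [0.5665 0.1256 0.1883] rotunits [ 0.03 -2.05  0.03] dp units total [ 0.104 -0.006 -0.003] rows>=0.4
TCP target [0.5278 0.1206 0.1561]
clock 6.10 pos [0.5665 0.1256 0.1883] rotunits [ 0.03 -4.05  0.03] dp units total [ 0.223 -0.006  0.119] rows>=1.0
TCP target [0.509  0.1187 0.1628]
clock 6.10 pos [0.5665 0.1256 0.1883] rotunits [ 0.03 -5.55  0.03] dp units total [ 0.316 -0.006  0.021] rows>=1.3
```

View pics/g2.png

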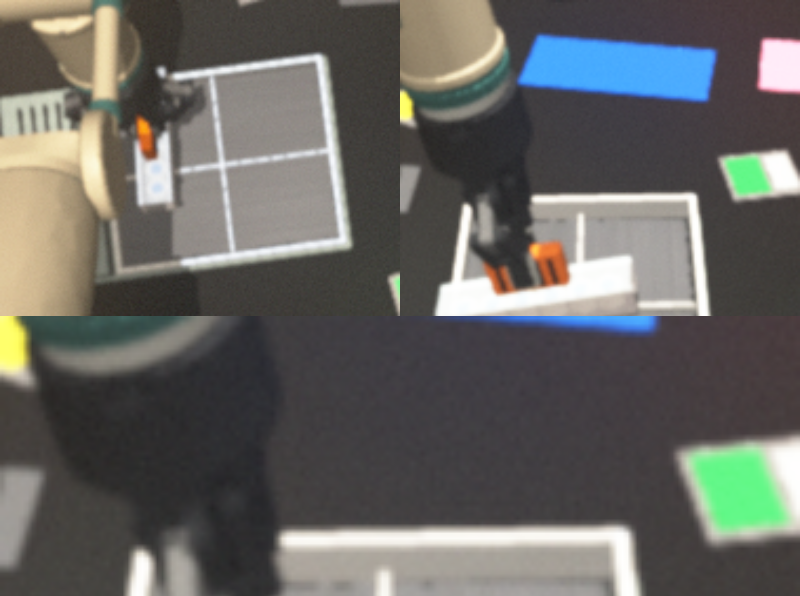

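The shaker is held and the tray is still empty; two pellets show near the nose at (155,168) and (157,188), and the nose end is at (155,207). I'll lower over the first quarter and begin tipping, using depth to detect the pellets.

Emit:
servo_tool:
  moves:
    - {"dp":[0.04,0,0.02],"delta_rot":[0,-0.7,0],"fingers":0}
    - {"dp":[0.05,0,0.03],"delta_rot":[0,-0.7,0],"fingers":0}
    - {"dp":[0.06,0,0.04],"delta_rot":[0,-0.7,0],"fingers":0}
    - {"dp":[0.06,0,0.03],"delta_rot":[0,-0.7,0],"fingers":0}
    - {"dp":[0.02,0,0.0],"delta_rot":[0,-0.7,0],"fingers":0}

```text
clock: 6.7
position: [0.5193, 0.1179, 0.1692]
ee_rot: [0.074, -0.049, 0.996, 0.004]
contact_force: [-0.3, 0.2, -2.0]
width: 0.0132
gripper_force: 50.5
```

```bash
cat >> h.py <<'E'
def look():
    for n in("top","side"):
        p,d=imaging.get_image(n);X=cloud(n,d);c,s=np.cos(DY),np.sin(DY)
        a=X[...,0]-DC[0];b=X[...,1]-DC[1];x=c*a+s*b;y=-s*a+c*b;z=X[...,2]
        g=p.astype(int);hs=cv2.cvtColor(p,cv2.COLOR_RGB2HSV)
        m=(abs(x)<.098)&(abs(y)<.118)&(z>.0285)&(z<.046)&(d>0)
        m&=(abs(x)>.006)|(z>.034);m&=(abs(y)>.006)|(z>.034)
        k,l,stt,ce=cv2.connectedComponentsWithStats(m.astype(np.uint8))
        vis=(abs(x)<.09)&(abs(y)<.11)&(z<.028)
        print(n,"floor seen px",vis.sum())
        for i in range(1,k):
            if stt[i,4]<12: continue
            q=l==i
            print("  px",ce[i].round(0),"n",stt[i,4],"dryer mm",np.round(1000*np.array([x[q].mean(),y[q].mean(),np.percentile(z[q],85)]),0),"ext",np.round(1000*np.array([np.ptp(x[q]),np.ptp(y[q])]),0),"val",int(p[q].mean()))
E
python3 - <<'E'
from h import *
mouth();shk(-.045,.06,.034,.3);look()
E
```

```text
mouth dryer [-0.0598  0.0584  0.05  ] tilt 0.149 clock 6.7 w 0.0132 F [-0.3  0.2 -2. ]
TCP target [0.5154 0.1193 0.1609]
clock 6.70 pos [0.5193 0.1179 0.1692] rotunits [ 0.01 -1.51 -0.02] dp units total [0.03  0.009 0.034] rows>=0.2
top floor seen px 4910
side floor seen px 4272
  px [270. 287.] n 58 dryer mm [  83. -116.   44.] ext [33.  4.] val 190
  px [287. 287.] n 32 dryer mm [  45. -117.   43.] ext [24.  3.] val 183
```

Emit:
servo_tool:
  moves:
    - {"dp":[0.01,0.009,0.02],"delta_rot":[0,-0.5,0],"fingers":0}
    - {"dp":[0.01,0,0.014],"delta_rot":[0,-0.5,0],"fingers":0}
    - {"dp":[0.01,0,0],"delta_rot":[0,-0.5,0],"fingers":0}
    - {"dp":[0,0,0],"delta_rot":[0,0,0],"fingers":0}
    - {"dp":[0,0,0],"delta_rot":[0,0,0],"fingers":0}

```text
clock: 7.3
position: [0.5175, 0.1204, 0.1623]
ee_rot: [0.149, -0.049, 0.988, 0.008]
contact_force: [-0.4, -0.3, -1.1]
width: 0.0134
gripper_force: 50.5
```

```bash
sed -i 's/abs(y)<.118/abs(y)<.112/;s/abs(x)<.098/abs(x)<.095/' h.py; python3 - <<'E'
from h import *
mouth();shk(-.045,.06,.036,.4);look()
E
```

```text
mouth dryer [-0.0429  0.0611  0.0355] tilt 0.299 clock 7.3 w 0.0134 F [-0.4 -0.3 -1.1]
TCP target [0.5026 0.1181 0.1664]
clock 7.30 pos [0.5175 0.1204 0.1623] rotunits [ 0.02 -1.01 -0.01] dp units total [ 0.061 -0.004 -0.048] rows>=0.3
top floor seen px 4901
side floor seen px 4296
  px [320. 354.] n 69 dryer mm [-28.  78.  45.] ext [42.  5.] val 146
```

Emit:
servo_tool:
  moves:
    - {"dp":[0.03,0,-0.024],"delta_rot":[0,-0.5,0],"fingers":0}
    - {"dp":[0,0,0],"delta_rot":[0,0,0],"fingers":0}
    - {"dp":[0,0,0],"delta_rot":[0,0,0],"fingers":0}

```text
clock: 7.7
position: [0.5098, 0.1202, 0.1648]
ee_rot: [0.173, -0.049, 0.984, 0.01]
contact_force: [0.2, 0.2, -0.8]
width: 0.0133
gripper_force: 50.5
```

```bash
python3 - <<'E'
from h import *
mouth();shk(-.045,.06,.036,.4);look()
E
```

```text
mouth dryer [-0.0442  0.0616  0.036 ] tilt 0.349 clock 7.7 w 0.0133 F [ 0.2  0.2 -0.8]
TCP target [0.5026 0.1181 0.1664]
clock 7.70 pos [0.5098 0.1202 0.1648] rotunits [ 0.02 -0.51  0.  ] dp units total [ 0.031 -0.007 -0.022] rows>=0.2
top floor seen px 4918
side floor seen px 4217
  px [322. 355.] n 52 dryer mm [-33.  78.  45.] ext [31.  5.] val 147
```

Emit:
servo_tool:
  moves:
    - {"dp":[0.03,0,-0.024],"delta_rot":[0,-0.5,0],"fingers":0}
    - {"dp":[0,0,0],"delta_rot":[0,0,0],"fingers":0}
    - {"dp":[0,0,0],"delta_rot":[0,0,0],"fingers":0}

```text
clock: 8.1
position: [0.5024, 0.1195, 0.1671]
ee_rot: [0.198, -0.049, 0.979, 0.011]
contact_force: [0.3, -0.2, -0.9]
width: 0.013
gripper_force: 50.5
```

```bash
python3 - <<'E'
from h import *
mouth();shk(-.045,.06,.036,.5);look()
E
```

```text
mouth dryer [-0.0452  0.0617  0.0368] tilt 0.399 clock 8.1 w 0.013 F [ 0.3 -0.2 -0.9]
TCP target [0.4895 0.1167 0.1686]
clock 8.10 pos [0.5024 0.1195 0.1671] rotunits [ 0.02 -1.01  0.  ] dp units total [ 0.054 -0.007 -0.038] rows>=0.3
top floor seen px 4931
  px [202. 255.] n 35 dryer mm [-59.  58.  44.] ext [13. 22.] val 164
side floor seen px 4097
  px [331. 353.] n 110 dryer mm [-49.  71.  43.] ext [41. 25.] val 189
```

A pellet is coming out at the mouth. I'll let it settle for two rows and check again.

Emit:
servo_tool:
  moves:
    - {"dp":[0,0,0],"delta_rot":[0,0,0],"fingers":0}
    - {"dp":[0,0,0],"delta_rot":[0,0,0],"fingers":0}

```text
clock: 8.4
position: [0.5026, 0.1195, 0.1672]
ee_rot: [0.198, -0.049, 0.979, 0.011]
contact_force: [0.8, -0.4, -1.6]
width: 0.0132
gripper_force: 50.5
```

```bash
python3 - <<'E'
from h import *
mouth();look();shk(-.015,.06,.040,.4);shk(.04,.06,.045,.1);
p,d=imaging.get_image("side");t,_=imaging.get_image("top")
cv2.imwrite("pics/g3.png",np.hstack([cv2.resize(p[310:380,280:370],(450,350)),cv2.resize(t[220:290,165:235],(350,350))])[:,:,::-1])
E
```

```text
mouth dryer [-0.0448  0.0617  0.0368] tilt 0.400 clock 8.4 w 0.0132 F [ 0.8 -0.4 -1.6]
top floor seen px 4902
  px [202. 255.] n 44 dryer mm [-58.  58.  44.] ext [13. 23.] val 172
side floor seen px 4099
  px [331. 353.] n 109 dryer mm [-48.  72.  43.] ext [44. 25.] val 187
TCP target [0.5324 0.121  0.1704]
clock 8.50 pos [0.5024 0.1195 0.1671] rotunits [ 0.02 -0.    0.  ] dp units total [-0.145 -0.007  0.043] rows>=0.6
TCP target [0.6242 0.1303 0.1611]
clock 8.50 pos [0.5024 0.1195 0.1671] rotunits [0.02 3.   0.  ] dp units total [-0.606 -0.007  0.091] rows>=2.4
```

View pics/g3.png

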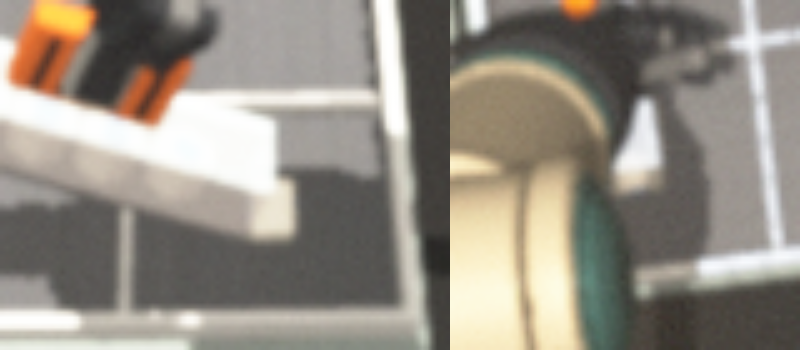

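The side view (left, about (275,210)) shows the first pellet half out with its nose on the floor, so the mouth end is right. I'll drop the lip close to the floor and retract a little, so each pellet already down holds back the next.

```bash
python3 - <<'E'
from h import *
shk(-.037,.06,.030,.4)
E
```

```text
TCP target [0.5105 0.1188 0.1604]
clock 8.60 pos [0.5022 0.1194 0.1671] rotunits [ 0.02 -0.    0.  ] dp units total [-0.025 -0.007  0.047] rows>=0.2
```

Emit:
servo_tool:
  moves:
    - {"dp":[-0.006,-0.002,0.012],"delta_rot":[0,0,0],"fingers":0}
    - {"dp":[-0.006,-0.002,0.012],"delta_rot":[0,0,0],"fingers":0}
    - {"dp":[-0.006,-0.003,0.012],"delta_rot":[0,0,0],"fingers":0}
    - {"dp":[-0.007,0,0.011],"delta_rot":[0,0,0],"fingers":0}
    - {"dp":[0,0,0],"delta_rot":[0,0,0],"fingers":0}

```text
clock: 9.1
position: [0.5108, 0.1189, 0.1601]
ee_rot: [0.198, -0.049, 0.979, 0.011]
contact_force: [0.2, 0.8, -1.2]
width: 0.0127
gripper_force: 50.5
```

```bash
python3 - <<'E'
from h import *
mouth();look();shk(-.028,.06,.030,.4);shk(-.028,.06,.030,.1)
E
```

```text
mouth dryer [-0.0368  0.0603  0.0298] tilt 0.399 clock 9.1 w 0.0127 F [ 0.2  0.8 -1.2]
top floor seen px 4852
  px [207. 241.] n 14 dryer mm [-26.  43.  44.] ext [25.  2.] val 118
  px [202. 254.] n 63 dryer mm [-54.  57.  44.] ext [17. 22.] val 170
side floor seen px 4130
  px [334. 351.] n 88 dryer mm [-55.  66.  42.] ext [15. 16.] val 215
  px [317. 355.] n 102 dryer mm [-24.  77.  44.] ext [46.  7.] val 151
TCP target [0.5195 0.1197 0.1604]
clock 9.20 pos [0.5106 0.1189 0.1603] rotunits [ 0.02 -0.01  0.  ] dp units total [-0.042 -0.     0.017] rows>=0.2
TCP target [0.5566 0.1235 0.1461]
clock 9.20 pos [0.5106 0.1189 0.1603] rotunits [0.02 2.99 0.  ] dp units total [-0.223 -0.     0.093] rows>=1.0
```

Emit:
servo_tool:
  moves:
    - {"dp":[-0.01,0,0.004],"delta_rot":[0,0,0],"fingers":0}
    - {"dp":[-0.01,0,0.004],"delta_rot":[0,0,0],"fingers":0}
    - {"dp":[-0.01,0,0.004],"delta_rot":[0,0,0],"fingers":0}
    - {"dp":[0,0,0],"delta_rot":[0,0,0],"fingers":0}

```text
clock: 9.6
position: [0.5175, 0.1196, 0.1608]
ee_rot: [0.199, -0.049, 0.979, 0.011]
contact_force: [-0.4, -0.0, -0.9]
width: 0.0133
gripper_force: 50.5
```

```bash
python3 - <<'E'
from h import *
mouth();look();shk(-.020,.06,.032,.15)
p,d=imaging.get_image("side");np.save("pics/s.npy",p)
# column profile along shaker nose: rows x cols mini dump
g=cv2.cvtColor(p,cv2.COLOR_RGB2GRAY)[340:364:3,306:350:3];print(g)
E
```

```text
mouth dryer [-0.0299  0.0603  0.0304] tilt 0.400 clock 9.6 w 0.0133 F [-0.4 -0.  -0.9]
top floor seen px 4811
  px [207. 239.] n 12 dryer mm [-22.  43.  44.] ext [21.  1.] val 123
  px [203. 253.] n 55 dryer mm [-54.  56.  43.] ext [19. 20.] val 161
side floor seen px 4229
  px [334. 351.] n 97 dryer mm [-55.  66.  42.] ext [15. 18.] val 211
  px [314. 355.] n 99 dryer mm [-17.  77.  44.] ext [46.  5.] val 151
TCP target [0.5587 0.1237 0.1513]
clock 9.70 pos [0.517  0.1196 0.1605] rotunits [0.02 2.5  0.  ] dp units total [-0.2   -0.     0.077] rows>=0.9
[[254 252 254 252 251 251 252 206 158 162 160 161 160 160 159]
 [254 252 254 252 251 251 252 161  98  96  96  95 111 137 157]
 [209 233 245 250 252 251 252 157 177 195 203 105  87  86  89]
 [195 188 174 176 198 234 248 148 201 231 229 120  88  86  85]
 [175 172 168 166 165 164 148  92 202 230 230 127  87  86  84]
 [137 146 163 166 167 161 103  89 198 227 226 126  86  87  89]
 [139  92  97 108 135 128  88  93 114 120 118  87  86  83  84]
 [136  93  94  91  89  90  91  90  88  86  88  85  84  87  88]]
```

Pellet 1 lies clear at about (-56, 58) mm and the rest are holding. Levelling and moving to the +x,+y quarter.

```bash
python3 - <<'E'
from h import *
shk(-.03,.06,.055,.0);shk(.06,.06,.055,0)
E
```

```text
TCP target [0.5658 0.1244 0.164 ]
clock 9.75 pos [0.5169 0.1196 0.1605] rotunits [0.02 3.99 0.01] dp units total [-0.246 -0.    -0.018] rows>=1.0
TCP target [0.6553 0.1334 0.164 ]
clock 9.75 pos [0.5169 0.1196 0.1605] rotunits [0.02 3.99 0.01] dp units total [-0.696 -0.    -0.018] rows>=2.8
```

Emit:
servo_tool:
  moves:
    - {"dp":[-0.06,0,-0.05],"delta_rot":[0,1,0],"fingers":0}
    - {"dp":[-0.062,0,-0.02],"delta_rot":[0,1,0],"fingers":0}
    - {"dp":[-0.062,0,0.01],"delta_rot":[0,1,0],"fingers":0}
    - {"dp":[-0.062,0,0.01],"delta_rot":[0,1,0],"fingers":0}
    - {"dp":[-0.055,0,0.0],"delta_rot":[0,0,0],"fingers":0}

```text
clock: 10.25
position: [0.5738, 0.1251, 0.1815]
ee_rot: [0.001, -0.05, 0.999, 0.001]
contact_force: [0.8, -0.2, -2.0]
width: 0.013
gripper_force: 50.4
```

Emit:
servo_tool:
  moves:
    - {"dp":[-0.06,0,0],"delta_rot":[0,0,0],"fingers":0}
    - {"dp":[-0.06,0,0],"delta_rot":[0,0,0],"fingers":0}
    - {"dp":[-0.06,0,0],"delta_rot":[0,0,0],"fingers":0}
    - {"dp":[-0.06,0,0],"delta_rot":[0,0,0],"fingers":0}
    - {"dp":[-0.06,0,0],"delta_rot":[0,0,0],"fingers":0}

```text
clock: 10.75
position: [0.6309, 0.1311, 0.1818]
ee_rot: [0.0, -0.051, 0.999, 0.001]
contact_force: [-0.3, -0.1, -2.2]
width: 0.0131
gripper_force: 50.5
```

Emit:
servo_tool:
  moves:
    - {"dp":[-0.05,0,0],"delta_rot":[0,0,0],"fingers":0}
    - {"dp":[-0.03,0,0],"delta_rot":[0,0,0],"fingers":0}
    - {"dp":[0,0,0],"delta_rot":[0,0,0],"fingers":0}

```text
clock: 11.05
position: [0.6471, 0.1327, 0.1814]
ee_rot: [0.0, -0.05, 0.999, 0.001]
contact_force: [-0.1, -0.8, -1.9]
width: 0.0133
gripper_force: 50.5
```

```bash
python3 - <<'E'
from h import *
mouth();look();shk(.055,.06,.036,.35)
E
```

```text
mouth dryer [0.0517 0.0603 0.0724] tilt 0.000 clock 11.05 w 0.0133 F [-0.1 -0.8 -1.9]
top floor seen px 6318
  px [202. 254.] n 69 dryer mm [-55.  58.  43.] ext [20. 23.] val 198
side floor seen px 6261
  px [334. 351.] n 96 dryer mm [-55.  66.  42.] ext [15. 19.] val 228
TCP target [0.6085 0.1287 0.1648]
clock 11.15 pos [0.6458 0.1326 0.1814] rotunits [ 0.02 -3.51  0.01] dp units total [ 0.205 -0.001  0.013] rows>=0.8
```

Emit:
servo_tool:
  moves:
    - {"dp":[0.05,0,0.0],"delta_rot":[0,-0.88,0],"fingers":0}
    - {"dp":[0.05,0,0.0],"delta_rot":[0,-0.88,0],"fingers":0}
    - {"dp":[0.052,0,0.005],"delta_rot":[0,-0.88,0],"fingers":0}
    - {"dp":[0.053,0,0.005],"delta_rot":[0,-0.87,0],"fingers":0}
    - {"dp":[0,0,0],"delta_rot":[0,0,0],"fingers":0}

```text
clock: 11.65
position: [0.6001, 0.1283, 0.172]
ee_rot: [0.17, -0.05, 0.984, 0.01]
contact_force: [-1.3, -0.8, -2.6]
width: 0.0127
gripper_force: 50.5
```

```bash
python3 - <<'E'
from h import *
mouth();shk(.055,.06,.032,.4);look()
E
```

```text
mouth dryer [0.0455 0.0607 0.0435] tilt 0.342 clock 11.65 w 0.0127 F [-1.3 -0.8 -2.6]
TCP target [0.6021 0.128  0.1624]
clock 11.65 pos [0.6001 0.1283 0.172 ] rotunits [ 0.03 -0.58  0.  ] dp units total [ 0.01  -0.002  0.048] rows>=0.2
top floor seen px 5680
  px [202. 254.] n 79 dryer mm [-55.  59.  44.] ext [24. 23.] val 172
side floor seen px 6140
  px [334. 351.] n 94 dryer mm [-55.  66.  42.] ext [15. 18.] val 232
```

Emit:
servo_tool:
  moves:
    - {"dp":[0.005,0,0.024],"delta_rot":[0,-0.29,0],"fingers":0}
    - {"dp":[0.005,0,0.024],"delta_rot":[0,-0.29,0],"fingers":0}
    - {"dp":[0,0,0],"delta_rot":[0,0,0],"fingers":0}
    - {"dp":[0,0,0],"delta_rot":[0,0,0],"fingers":0}

```text
clock: 12.15
position: [0.6095, 0.1288, 0.165]
ee_rot: [0.203, -0.049, 0.978, 0.011]
contact_force: [0.1, 0.0, -1.7]
width: 0.0133
gripper_force: 50.5
```

```bash
python3 - <<'E'
from h import *
mouth();shk(.055,.06,.032,.45);look()
E
```

```text
mouth dryer [0.0636 0.0603 0.0344] tilt 0.409 clock 12.15 w 0.0133 F [ 0.1  0.  -1.7]
TCP target [0.5955 0.1274 0.1636]
clock 12.15 pos [0.6095 0.1288 0.165 ] rotunits [ 0.02 -0.41 -0.  ] dp units total [ 0.066 -0.    -0.024] rows>=0.3
top floor seen px 5559
  px [202. 254.] n 69 dryer mm [-55.  58.  44.] ext [17. 27.] val 179
side floor seen px 6257
  px [334. 351.] n 96 dryer mm [-55.  66.  42.] ext [15. 16.] val 242
  px [264. 354.] n 61 dryer mm [74. 77. 45.] ext [35.  6.] val 148
```

Emit:
servo_tool:
  moves:
    - {"dp":[0.028,0,-0.021],"delta_rot":[0,-0.5,0],"fingers":0}
    - {"dp":[0,0,0],"delta_rot":[0,0,0],"fingers":0}
    - {"dp":[0,0,0],"delta_rot":[0,0,0],"fingers":0}

```text
clock: 12.55
position: [0.6014, 0.1281, 0.1665]
ee_rot: [0.227, -0.049, 0.973, 0.013]
contact_force: [0.5, 0.3, -0.9]
width: 0.0132
gripper_force: 50.5
```

```bash
python3 - <<'E'
from h import *
mouth();shk(.055,.06,.032,.5);look()
E
```

```text
mouth dryer [0.062  0.0604 0.0346] tilt 0.458 clock 12.55 w 0.0132 F [ 0.5  0.3 -0.9]
TCP target [0.589  0.1267 0.1646]
clock 12.55 pos [0.6014 0.1281 0.1665] rotunits [ 0.02 -0.42 -0.  ] dp units total [ 0.06  -0.001 -0.022] rows>=0.3
top floor seen px 5286
  px [199. 211.] n 59 dryer mm [45. 56. 44.] ext [20. 23.] val 155
  px [202. 254.] n 72 dryer mm [-54.  58.  44.] ext [19. 24.] val 189
side floor seen px 6136
  px [279. 350.] n 90 dryer mm [47. 65. 42.] ext [15. 24.] val 204
  px [334. 351.] n 96 dryer mm [-55.  66.  42.] ext [15. 17.] val 246
  px [265. 354.] n 53 dryer mm [72. 77. 45.] ext [29.  5.] val 146
```

```bash
python3 - <<'E'
from h import *
shk(.068,.06,.062,.05);shk(.068,-.06,.062,.05)
E
```

```text
TCP target [0.6578 0.1336 0.1747]
clock 12.65 pos [0.6021 0.1281 0.1667] rotunits [0.02 4.09 0.  ] dp units total [-0.282 -0.001 -0.026] rows>=1.1
TCP target [0.6697 0.0142 0.1747]
clock 12.65 pos [0.6021 0.1281 0.1667] rotunits [0.02 4.09 0.  ] dp units total [-0.282 -0.601 -0.026] rows>=2.7
```

Emit:
servo_tool:
  moves:
    - {"dp":[-0.06,0,-0.04],"delta_rot":[0,1,0],"fingers":0}
    - {"dp":[-0.07,0,0.01],"delta_rot":[0,1,0],"fingers":0}
    - {"dp":[-0.07,0,0.02],"delta_rot":[0,1,0],"fingers":0}
    - {"dp":[-0.07,0,0.02],"delta_rot":[0,1,0],"fingers":0}
    - {"dp":[0,-0.05,0.0],"delta_rot":[0,0,0],"fingers":0}

```text
clock: 13.15
position: [0.657, 0.124, 0.1795]
ee_rot: [0.031, -0.051, 0.998, 0.003]
contact_force: [-0.5, 0.4, -2.0]
width: 0.0127
gripper_force: 50.4
```

Emit:
servo_tool:
  moves:
    - {"dp":[0,-0.1,0],"delta_rot":[0,0,0],"fingers":0}
    - {"dp":[0,-0.13,0],"delta_rot":[0,0,0],"fingers":0}
    - {"dp":[0,-0.13,0],"delta_rot":[0,0,0],"fingers":0}
    - {"dp":[0,-0.13,0],"delta_rot":[0,0,0],"fingers":0}
    - {"dp":[0,-0.06,0],"delta_rot":[0,0,0],"fingers":0}

```text
clock: 13.65
position: [0.6629, 0.0112, 0.1794]
ee_rot: [0.03, -0.05, 0.998, 0.002]
contact_force: [-0.2, 0.2, -1.4]
width: 0.0135
gripper_force: 50.5
```

```bash
python3 - <<'E'
from h import *
mouth();shk(.055,-.06,.034,.4);look()
E
```

```text
mouth dryer [ 0.0619 -0.0621  0.0661] tilt 0.059 clock 13.65 w 0.0135 F [-0.2  0.2 -1.4]
TCP target [0.614  0.0086 0.1644]
clock 13.65 pos [0.6629 0.0112 0.1794] rotunits [ 0.01 -3.41 -0.01] dp units total [ 0.254  0.012 -0.026] rows>=1.0
top floor seen px 2985
side floor seen px 6485
  px [282. 350.] n 105 dryer mm [41. 65. 42.] ext [17. 23.] val 202
  px [334. 351.] n 96 dryer mm [-55.  66.  42.] ext [15. 19.] val 212
```

Emit:
servo_tool:
  moves:
    - {"dp":[0.065,0.004,0.0],"delta_rot":[0,-0.86,0],"fingers":0}
    - {"dp":[0.063,0.004,-0.005],"delta_rot":[0,-0.86,0],"fingers":0}
    - {"dp":[0.063,0.004,-0.008],"delta_rot":[0,-0.85,0],"fingers":0}
    - {"dp":[0.063,0,0.0],"delta_rot":[0,-0.84,0],"fingers":0}
    - {"dp":[0,0,0],"delta_rot":[0,0,0],"fingers":0}

```text
clock: 14.25
position: [0.6068, 0.0129, 0.1702]
ee_rot: [0.194, -0.049, 0.98, 0.012]
contact_force: [-1.2, 0.5, -1.6]
width: 0.0131
gripper_force: 50.5
```

```bash
python3 - <<'E'
from h import *
mouth();shk(.058,-.06,.034,.45);look()
E
```

```text
mouth dryer [ 0.0471 -0.0544  0.0401] tilt 0.391 clock 14.25 w 0.0131 F [-1.2  0.5 -1.6]
TCP target [0.6105 0.0083 0.1656]
clock 14.25 pos [0.6068 0.0129 0.1702] rotunits [ 0.05 -0.59 -0.01] dp units total [-0.005 -0.025  0.027] rows>=0.1
top floor seen px 2770
  px [202. 254.] n 66 dryer mm [-54.  58.  43.] ext [17. 24.] val 157
side floor seen px 6204
  px [284. 308.] n 36 dryer mm [ 46. -46.  45.] ext [34. 27.] val 144
  px [283. 350.] n 104 dryer mm [41. 65. 42.] ext [18. 22.] val 240
  px [334. 351.] n 96 dryer mm [-55.  66.  42.] ext [15. 20.] val 223
```

Emit:
servo_tool:
  moves:
    - {"dp":[0.0,-0.015,0.01],"delta_rot":[0,-0.3,0],"fingers":0}
    - {"dp":[0.0,0,0.01],"delta_rot":[0,-0.25,0],"fingers":0}
    - {"dp":[0,0,0],"delta_rot":[0,0,0],"fingers":0}
    - {"dp":[0,0,0],"delta_rot":[0,0,0],"fingers":0}

```text
clock: 14.75
position: [0.6165, 0.0084, 0.1696]
ee_rot: [0.225, -0.049, 0.973, 0.012]
contact_force: [-0.6, 0.1, -0.6]
width: 0.013
gripper_force: 50.5
```

```bash
python3 - <<'E'
from h import *
mouth();look();shk(.07,-.06,.062,.05)
E
```

```text
mouth dryer [ 0.0647 -0.0602  0.0378] tilt 0.456 clock 14.75 w 0.013 F [-0.6  0.1 -0.6]
top floor seen px 2510
  px [202. 254.] n 74 dryer mm [-55.  59.  43.] ext [17. 27.] val 176
side floor seen px 6241
  px [286. 307.] n 86 dryer mm [ 44. -53.  42.] ext [16. 21.] val 200
  px [272. 309.] n 27 dryer mm [ 71. -43.  45.] ext [23.  6.] val 141
  px [283. 350.] n 106 dryer mm [41. 65. 42.] ext [18. 21.] val 240
  px [334. 351.] n 95 dryer mm [-55.  66.  42.] ext [15. 18.] val 239
TCP target [0.6717 0.0144 0.1747]
clock 14.85 pos [0.6161 0.0084 0.1695] rotunits [0.02 4.06 0.01] dp units total [-0.281  0.002 -0.012] rows>=1.1
```

Emit:
servo_tool:
  moves:
    - {"dp":[-0.06,0,-0.03],"delta_rot":[0,1,0],"fingers":0}
    - {"dp":[-0.07,0,0.01],"delta_rot":[0,1,0],"fingers":0}
    - {"dp":[-0.07,0,0.01],"delta_rot":[0,1,0],"fingers":0}
    - {"dp":[-0.06,0,0.01],"delta_rot":[0,1,0],"fingers":0}
    - {"dp":[0,0,0.0],"delta_rot":[0,0.5,0],"fingers":0}

```text
clock: 15.35
position: [0.6665, 0.0132, 0.1847]
ee_rot: [0.003, -0.051, 0.999, 0.001]
contact_force: [-0.3, -0.2, -2.2]
width: 0.0134
gripper_force: 50.5
```

Emit:
servo_tool:
  moves:
    - {"dp":[0.02,0,0],"delta_rot":[0,0,0],"fingers":0}
    - {"dp":[0.05,0,0],"delta_rot":[0,0,0],"fingers":0}
    - {"dp":[0.06,0,0],"delta_rot":[0,0,0],"fingers":0}
    - {"dp":[0.06,0,0],"delta_rot":[0,0,0],"fingers":0}
    - {"dp":[0.06,0,0],"delta_rot":[0,0,0],"fingers":0}

```text
clock: 15.85
position: [0.6108, 0.0079, 0.1842]
ee_rot: [0.002, -0.05, 0.999, 0.001]
contact_force: [-0.6, -0.7, -1.9]
width: 0.0133
gripper_force: 50.5
```

Emit:
servo_tool:
  moves:
    - {"dp":[0.06,0,0],"delta_rot":[0,0,0],"fingers":0}
    - {"dp":[0.06,0,0],"delta_rot":[0,0,0],"fingers":0}
    - {"dp":[0.06,0,0],"delta_rot":[0,0,0],"fingers":0}
    - {"dp":[0.05,0,0],"delta_rot":[0,0,0],"fingers":0}
    - {"dp":[0.03,0,0],"delta_rot":[0,0,0],"fingers":0}

```text
clock: 16.35
position: [0.5601, 0.0027, 0.1836]
ee_rot: [0.002, -0.05, 0.999, 0.001]
contact_force: [0.6, -1.0, -0.6]
width: 0.0129
gripper_force: 50.5
```

```bash
python3 - <<'E'
from h import *
mouth();look();shk(-.045,-.06,.036,.4)
E
```

```text
mouth dryer [-0.0473 -0.0603  0.0743] tilt 0.004 clock 16.35 w 0.0129 F [ 0.6 -1.  -0.6]
top floor seen px 3394
  px [198. 213.] n 63 dryer mm [41. 59. 43.] ext [20. 23.] val 213
  px [203. 251.] n 28 dryer mm [-49.  56.  44.] ext [11. 20.] val 151
side floor seen px 6250
  px [286. 308.] n 81 dryer mm [ 43. -51.  41.] ext [16. 22.] val 205
  px [282. 350.] n 106 dryer mm [41. 65. 42.] ext [17. 21.] val 240
  px [334. 351.] n 95 dryer mm [-55.  66.  42.] ext [15. 17.] val 211
TCP target [ 0.5145 -0.0013  0.1664]
clock 16.45 pos [0.5604 0.0028 0.1836] rotunits [ 0.02 -3.96  0.  ] dp units total [ 0.245  0.002 -0.01 ] rows>=1.0
```

Emit:
servo_tool:
  moves:
    - {"dp":[0.062,0,0.0],"delta_rot":[0,-1,0],"fingers":0}
    - {"dp":[0.062,0,-0.005],"delta_rot":[0,-1,0],"fingers":0}
    - {"dp":[0.06,0,-0.005],"delta_rot":[0,-1,0],"fingers":0}
    - {"dp":[0.06,0,0.0],"delta_rot":[0,-0.96,0],"fingers":0}
    - {"dp":[0,0,0],"delta_rot":[0,0,0],"fingers":0}

```text
clock: 16.95
position: [0.508, -0.0013, 0.1758]
ee_rot: [0.195, -0.048, 0.98, 0.012]
contact_force: [-1.1, -0.2, -1.9]
width: 0.0131
gripper_force: 50.5
```

Emit:
servo_tool:
  moves:
    - {"dp":[0.0,0,0.01],"delta_rot":[0,-0.3,0],"fingers":0}
    - {"dp":[0.0,0,0.01],"delta_rot":[0,-0.25,0],"fingers":0}
    - {"dp":[0,0,0],"delta_rot":[0,0,0],"fingers":0}
    - {"dp":[0,0,0],"delta_rot":[0,0,0],"fingers":0}

```text
clock: 17.35
position: [0.5165, -0.002, 0.175]
ee_rot: [0.226, -0.049, 0.973, 0.012]
contact_force: [-0.1, 0.2, -1.4]
width: 0.0131
gripper_force: 50.6
```

```bash
python3 - <<'E'
from h import *
mouth();look();shk(-.03,-.06,.062,.05)
E
```

```text
mouth dryer [-0.0358 -0.0606  0.0432] tilt 0.456 clock 17.35 w 0.0131 F [-0.1  0.2 -1.4]
top floor seen px 3589
  px [198. 213.] n 65 dryer mm [41. 58. 44.] ext [18. 23.] val 229
  px [200. 253.] n 34 dryer mm [-53.  64.  44.] ext [17. 18.] val 223
side floor seen px 6064
  px [286. 308.] n 79 dryer mm [ 43. -51.  41.] ext [16. 19.] val 211
  px [328. 307.] n 64 dryer mm [-43. -54.  42.] ext [24. 26.] val 207
  px [282. 350.] n 104 dryer mm [41. 65. 41.] ext [17. 23.] val 242
  px [334. 351.] n 94 dryer mm [-55.  66.  42.] ext [15. 18.] val 251
TCP target [0.5722 0.0044 0.1747]
clock 17.45 pos [ 0.5163 -0.002   0.175 ] rotunits [0.02 4.06 0.01] dp units total [-0.281  0.004  0.016] rows>=1.1
```

Emit:
servo_tool:
  moves:
    - {"dp":[-0.009,0,0.02],"delta_rot":[0,0,0],"fingers":0}
    - {"dp":[-0.009,0,0.02],"delta_rot":[0,0,0],"fingers":0}
    - {"dp":[-0.009,0,0.018],"delta_rot":[0,0,0],"fingers":0}
    - {"dp":[0,0,0],"delta_rot":[0,0,0],"fingers":0}

```text
clock: 17.85
position: [0.5251, -0.0008, 0.1659]
ee_rot: [0.225, -0.049, 0.973, 0.013]
contact_force: [1.0, -0.2, -1.4]
width: 0.0131
gripper_force: 50.5
```

```bash
python3 - <<'E'
from h import *
mouth();look();shk(-.02,-.06,.062,.05)
p,d=imaging.get_image("side");g=cv2.cvtColor(p,cv2.COLOR_RGB2GRAY)[294:318:3,306:345:3];print(g)
E
```

```text
mouth dryer [-0.0272 -0.0602  0.0342] tilt 0.455 clock 17.85 w 0.0131 F [ 1.  -0.2 -1.4]
top floor seen px 3432
  px [198. 213.] n 64 dryer mm [41. 59. 44.] ext [19. 23.] val 229
  px [198. 253.] n 13 dryer mm [-52.  67.  43.] ext [11.  7.] val 207
side floor seen px 5862
  px [286. 308.] n 82 dryer mm [ 44. -51.  41.] ext [16. 19.] val 209
  px [328. 307.] n 69 dryer mm [-43. -55.  42.] ext [14. 19.] val 217
  px [316. 309.] n 47 dryer mm [-19. -43.  44.] ext [30.  9.] val 145
  px [282. 350.] n 104 dryer mm [41. 65. 41.] ext [18. 23.] val 243
  px [334. 351.] n 95 dryer mm [-55.  66.  42.] ext [15. 19.] val 251
TCP target [0.5822 0.0054 0.1747]
clock 17.95 pos [ 0.5247 -0.0008  0.1661] rotunits [0.03 4.05 0.01] dp units total [-0.291  0.002 -0.028] rows>=1.2
[[253 251 251 251 251 252 254 178 162 162 161 158 154]
 [233 248 251 251 252 251 253 183 165 166 166 165 160]
 [162 174 210 240 247 252 254 185 167 167 158 127 126]
 [165 167 164 163 178 227 251 230 225 168 104  86  90]
 [157 164 165 166 164 168 212 230 229 162  90  86  88]
 [145 115 143 161 165 152 204 232 227 101  91  85  88]
 [157  89  90  96 116 103 154 178 172  94  88  88  88]
 [168  89  87  87  88  88  88  87  90  89  88  89  88]]
```

Pellet 4 lies flat at about (-43, -60). Pellet 5 goes a little aside in the same quarter, at y ≈ -93.

Emit:
servo_tool:
  moves:
    - {"dp":[-0.06,0,-0.08],"delta_rot":[0,1,0],"fingers":0}
    - {"dp":[-0.06,0,-0.02],"delta_rot":[0,1,0],"fingers":0}
    - {"dp":[-0.06,0,0.0],"delta_rot":[0,1,0],"fingers":0}
    - {"dp":[-0.0,-0.06,0.0],"delta_rot":[0,0,0],"fingers":0}
    - {"dp":[0.0,-0.1,0.0],"delta_rot":[0,0,0],"fingers":0}

```text
clock: 18.5
position: [0.5531, -0.03, 0.1966]
ee_rot: [0.078, -0.052, 0.996, 0.005]
contact_force: [0.8, 0.1, -1.6]
width: 0.0132
gripper_force: 50.5
```

Emit:
servo_tool:
  moves:
    - {"dp":[0,0,0],"delta_rot":[0,0,0],"fingers":0}

```text
clock: 18.6
position: [0.5525, -0.0321, 0.1963]
ee_rot: [0.078, -0.049, 0.996, 0.005]
contact_force: [0.2, 0.1, -2.1]
width: 0.0134
gripper_force: 50.5
```

```bash
python3 - <<'E'
from h import *
mouth();shk(-.055,-.093,.042,.4)
E
```

```text
mouth dryer [-0.0409 -0.0942  0.0767] tilt 0.156 clock 18.6 w 0.0134 F [ 0.2  0.1 -2.1]
TCP target [ 0.5079 -0.0352  0.1724]
clock 18.60 pos [ 0.5525 -0.0321  0.1963] rotunits [ 0.01 -2.44 -0.01] dp units total [0.253 0.007 0.023] rows>=1.0
```

Emit:
servo_tool:
  moves:
    - {"dp":[0.085,0.004,0.0],"delta_rot":[0,-0.82,0],"fingers":0}
    - {"dp":[0.085,0.003,0.01],"delta_rot":[0,-0.81,0],"fingers":0}
    - {"dp":[0.084,0,0.01],"delta_rot":[0,-0.81,0],"fingers":0}
    - {"dp":[0,0,0],"delta_rot":[0,0,0],"fingers":0}
    - {"dp":[0,0,0],"delta_rot":[0,0,0],"fingers":0}

```text
clock: 19.1
position: [0.5045, -0.0339, 0.1814]
ee_rot: [0.198, -0.048, 0.979, 0.011]
contact_force: [0.6, 0.2, -1.0]
width: 0.0127
gripper_force: 50.6
```

```bash
python3 - <<'E'
from h import *
mouth();look();shk(-.055,-.093,.036,.45)
E
```

```text
mouth dryer [-0.0583 -0.091   0.0511] tilt 0.399 clock 19.1 w 0.0127 F [ 0.6  0.2 -1. ]
top floor seen px 3839
  px [247. 206.] n 71 dryer mm [ 43. -57.  44.] ext [19. 24.] val 230
  px [198. 213.] n 66 dryer mm [41. 59. 44.] ext [17. 23.] val 229
  px [202. 254.] n 68 dryer mm [-55.  59.  43.] ext [21. 23.] val 227
side floor seen px 6384
  px [286. 308.] n 77 dryer mm [ 44. -51.  41.] ext [16. 19.] val 245
  px [329. 307.] n 76 dryer mm [-46. -53.  42.] ext [14. 17.] val 209
  px [282. 350.] n 101 dryer mm [41. 65. 42.] ext [18. 23.] val 244
  px [334. 351.] n 97 dryer mm [-55.  66.  42.] ext [15. 18.] val 250
TCP target [ 0.5014 -0.0358  0.1676]
clock 19.20 pos [ 0.5072 -0.0343  0.1827] rotunits [ 0.01 -0.47  0.  ] dp units total [ 0.06  -0.005  0.055] rows>=0.3
```

Emit:
servo_tool:
  moves:
    - {"dp":[0.02,-0.005,0.03],"delta_rot":[0,0,0],"fingers":0}
    - {"dp":[0.02,0,0.025],"delta_rot":[0,-0.25,0],"fingers":0}
    - {"dp":[0.02,0,0.01],"delta_rot":[0,-0.3,0],"fingers":0}
    - {"dp":[0,0,0],"delta_rot":[0,0,0],"fingers":0}
    - {"dp":[0,0,0],"delta_rot":[0,0,0],"fingers":0}

```text
clock: 19.7
position: [0.5, -0.0354, 0.1645]
ee_rot: [0.225, -0.049, 0.973, 0.012]
contact_force: [0.7, -0.9, -1.4]
width: 0.0132
gripper_force: 50.5
```

```bash
python3 - <<'E'
from h import *
mouth();look();shk(-.055,-.093,.036,.5)
E
```

```text
mouth dryer [-0.0557 -0.0921  0.0327] tilt 0.454 clock 19.7 w 0.0132 F [ 0.7 -0.9 -1.4]
top floor seen px 4295
  px [248. 206.] n 67 dryer mm [ 43. -58.  44.] ext [15. 22.] val 227
  px [198. 213.] n 65 dryer mm [42. 59. 44.] ext [18. 22.] val 228
  px [202. 254.] n 73 dryer mm [-55.  59.  43.] ext [19. 24.] val 228
side floor seen px 6290
  px [330. 304.] n 124 dryer mm [-47. -62.  43.] ext [25. 32.] val 189
  px [286. 308.] n 81 dryer mm [ 43. -51.  42.] ext [16. 20.] val 244
  px [283. 350.] n 105 dryer mm [41. 65. 41.] ext [18. 22.] val 242
  px [334. 351.] n 96 dryer mm [-55.  66.  41.] ext [15. 17.] val 251
TCP target [ 0.4948 -0.0365  0.1686]
clock 19.80 pos [ 0.5003 -0.0355  0.1649] rotunits [ 0.02 -0.45  0.  ] dp units total [ 0.016 -0.002 -0.029] rows>=0.1
```

Emit:
servo_tool:
  moves:
    - {"dp":[0.022,0,-0.022],"delta_rot":[0,-0.5,0],"fingers":0}
    - {"dp":[0,0,0],"delta_rot":[0,0,0],"fingers":0}
    - {"dp":[0,0,0],"delta_rot":[0,0,0],"fingers":0}

```text
clock: 20.1
position: [0.4937, -0.0359, 0.1668]
ee_rot: [0.249, -0.048, 0.967, 0.014]
contact_force: [-0.7, -0.8, -1.3]
width: 0.0134
gripper_force: 50.6
```

```bash
python3 - <<'E'
from h import *
mouth();look();shk(-.055,-.093,.036,.55)
E
```

```text
mouth dryer [-0.0555 -0.0921  0.0342] tilt 0.504 clock 20.1 w 0.0134 F [-0.7 -0.8 -1.3]
top floor seen px 4502
  px [247. 206.] n 72 dryer mm [ 43. -57.  43.] ext [17. 23.] val 230
  px [198. 213.] n 62 dryer mm [42. 59. 43.] ext [19. 23.] val 229
  px [202. 254.] n 68 dryer mm [-54.  59.  44.] ext [17. 25.] val 227
side floor seen px 6254
  px [334. 301.] n 180 dryer mm [-56. -70.  42.] ext [46. 53.] val 196
  px [286. 308.] n 77 dryer mm [ 44. -51.  41.] ext [16. 22.] val 246
  px [283. 350.] n 103 dryer mm [41. 65. 42.] ext [18. 21.] val 242
  px [334. 351.] n 94 dryer mm [-55.  66.  41.] ext [15. 17.] val 251
TCP target [ 0.4882 -0.0372  0.1692]
clock 20.20 pos [ 0.4941 -0.036   0.167 ] rotunits [ 0.02 -0.45  0.  ] dp units total [ 0.02  -0.003 -0.025] rows>=0.1
```

Emit:
servo_tool:
  moves:
    - {"dp":[0.022,0,-0.017],"delta_rot":[0,-0.4,0],"fingers":0}
    - {"dp":[0,0,0],"delta_rot":[0,0,0],"fingers":0}
    - {"dp":[0,0,0],"delta_rot":[0,0,0],"fingers":0}

```text
clock: 20.5
position: [0.4881, -0.0365, 0.1675]
ee_rot: [0.268, -0.048, 0.962, 0.015]
contact_force: [0.2, -0.7, -0.4]
width: 0.0131
gripper_force: 50.6
```

```bash
python3 - <<'E'
from h import *
mouth();look();shk(-.055,-.093,.036,.6)
p,d=imaging.get_image("side");t,_=imaging.get_image("top")
cv2.imwrite("pics/g4.png",np.hstack([cv2.resize(p[265:375,265:375],(440,440)),cv2.resize(t[165:290,165:290],(360,440))])[:,:,::-1])
E
```

```text
mouth dryer [-0.0558 -0.092   0.0343] tilt 0.544 clock 20.5 w 0.0131 F [ 0.2 -0.7 -0.4]
top floor seen px 4527
  px [248. 206.] n 68 dryer mm [ 43. -58.  44.] ext [17. 23.] val 232
  px [198. 213.] n 64 dryer mm [42. 59. 43.] ext [18. 23.] val 231
  px [202. 254.] n 67 dryer mm [-55.  58.  44.] ext [16. 22.] val 228
side floor seen px 6253
  px [334. 302.] n 173 dryer mm [-55. -69.  42.] ext [46. 53.] val 196
  px [286. 308.] n 79 dryer mm [ 44. -51.  41.] ext [16. 21.] val 245
  px [283. 350.] n 104 dryer mm [41. 65. 42.] ext [17. 22.] val 242
  px [334. 351.] n 94 dryer mm [-55.  66.  42.] ext [15. 18.] val 251
TCP target [ 0.4816 -0.0378  0.1694]
clock 20.60 pos [ 0.4886 -0.0366  0.1677] rotunits [ 0.02 -0.55  0.  ] dp units total [ 0.024 -0.003 -0.027] rows>=0.1
```

View pics/g4.png

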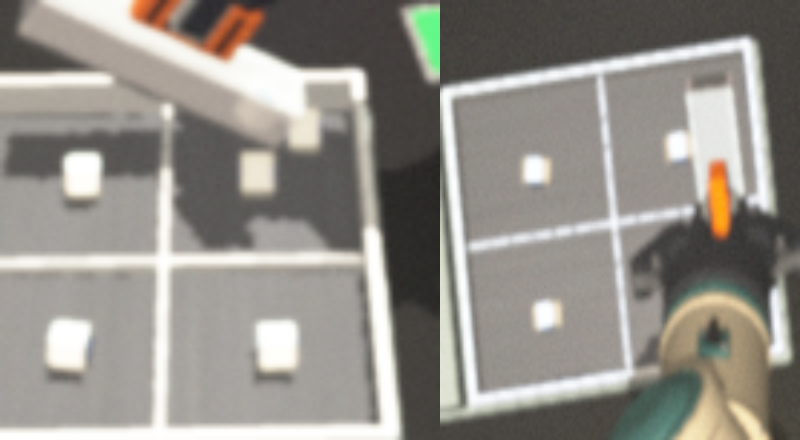

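```bash
python3 - <<'E'
from h import *
shk(-.035,-.093,.060,.05)
E
```

```text
TCP target [ 0.5706 -0.0289  0.1727]
clock 20.70 pos [ 0.4885 -0.0365  0.1676] rotunits [0.02 4.95 0.01] dp units total [-0.413 -0.003 -0.005] rows>=1.7
```

The side view shows pellet 5 coming out at (303,130), and four pellets lying singly in their own quarters. I'll retract a little, level out and look again.

Emit:
servo_tool:
  moves:
    - {"dp":[-0.021,0,0.013],"delta_rot":[0,0,0],"fingers":0}
    - {"dp":[-0.021,0,0.013],"delta_rot":[0,0,0],"fingers":0}
    - {"dp":[-0.06,0,-0.02],"delta_rot":[0,1,0],"fingers":0}
    - {"dp":[-0.07,0,-0.02],"delta_rot":[0,1,0],"fingers":0}
    - {"dp":[-0.07,0,-0.02],"delta_rot":[0,1,0],"fingers":0}

```text
clock: 21.2
position: [0.5248, -0.0297, 0.1918]
ee_rot: [0.144, -0.053, 0.988, 0.013]
contact_force: [1.5, 0.6, -2.0]
width: 0.0129
gripper_force: 50.5
```

Emit:
servo_tool:
  moves:
    - {"dp":[-0.06,0,0],"delta_rot":[0,1,0],"fingers":0}
    - {"dp":[-0.06,0,0],"delta_rot":[0,1,0],"fingers":0}
    - {"dp":[0,0,0],"delta_rot":[0,0.5,0],"fingers":0}
    - {"dp":[0,0,0],"delta_rot":[0,0,0],"fingers":0}

```text
clock: 21.6
position: [0.5505, -0.0267, 0.1971]
ee_rot: [0.022, -0.055, 0.998, 0.007]
contact_force: [0.3, 0.2, -0.9]
width: 0.0136
gripper_force: 50.5
```

```bash
python3 - <<'E'
from h import *
mouth();look();shk(.06,.088,.075,.0)
E
```

```text
mouth dryer [-0.0553 -0.0883  0.0847] tilt 0.045 clock 21.6 w 0.0136 F [ 0.3  0.2 -0.9]
top floor seen px 3335
  px [202. 254.] n 70 dryer mm [-55.  59.  43.] ext [17. 23.] val 196
  px [270. 254.] n 29 dryer mm [-74. -97.  42.] ext [14. 22.] val 201
side floor seen px 6333
  px [341. 297.] n 55 dryer mm [-71. -86.  42.] ext [19. 17.] val 228
  px [286. 308.] n 81 dryer mm [ 44. -51.  41.] ext [16. 19.] val 205
  px [329. 307.] n 78 dryer mm [-46. -53.  42.] ext [14. 19.] val 216
  px [282. 350.] n 106 dryer mm [41. 65. 42.] ext [18. 21.] val 241
  px [334. 351.] n 95 dryer mm [-55.  66.  42.] ext [15. 18.] val 246
TCP target [0.6525 0.1612 0.184 ]
clock 21.70 pos [ 0.5481 -0.0267  0.1967] rotunits [0.13 0.44 0.1 ] dp units total [-0.613  0.883  0.063] rows>=4.3
```

Emit:
servo_tool:
  moves:
    - {"dp":[-0.02,0.03,0],"delta_rot":[0.1,0.4,0.1],"fingers":0}
    - {"dp":[-0.05,0.07,0],"delta_rot":[0,0.3,0],"fingers":0}
    - {"dp":[-0.065,0.095,0.005],"delta_rot":[0,0,0],"fingers":0}
    - {"dp":[-0.07,0.1,0.005],"delta_rot":[0,0,0],"fingers":0}
    - {"dp":[-0.07,0.1,0.005],"delta_rot":[0,0,0],"fingers":0}

```text
clock: 22.2
position: [0.5942, 0.0577, 0.1936]
ee_rot: [-0.013, -0.049, 0.999, 0.001]
contact_force: [-0.0, -0.2, -1.4]
width: 0.0132
gripper_force: 50.6
```

Emit:
servo_tool:
  moves:
    - {"dp":[-0.07,0.1,0.005],"delta_rot":[0,0,0],"fingers":0}
    - {"dp":[-0.07,0.1,0.005],"delta_rot":[0,0,0],"fingers":0}
    - {"dp":[-0.07,0.1,0.005],"delta_rot":[0,0,0],"fingers":0}
    - {"dp":[-0.065,0.095,0.005],"delta_rot":[0,0,0],"fingers":0}
    - {"dp":[-0.05,0.07,0.005],"delta_rot":[0,0,0],"fingers":0}

```text
clock: 22.7
position: [0.6499, 0.1571, 0.187]
ee_rot: [-0.013, -0.05, 0.999, 0.001]
contact_force: [0.7, -0.0, -1.7]
width: 0.0131
gripper_force: 50.6
```

Emit:
servo_tool:
  moves:
    - {"dp":[-0.013,0.023,0],"delta_rot":[0,-0.3,0],"fingers":0}
    - {"dp":[0,0,0],"delta_rot":[0,0,0],"fingers":0}

```text
clock: 22.9
position: [0.6515, 0.1616, 0.1869]
ee_rot: [0.002, -0.05, 0.999, 0.001]
contact_force: [0.0, -0.4, -1.2]
width: 0.0131
gripper_force: 50.5
```

```bash
python3 - <<'E'
from h import *
mouth();look();shk(.055,.09,.040,.4)
E
```

```text
mouth dryer [0.0593 0.0887 0.0777] tilt 0.003 clock 22.9 w 0.0131 F [ 0.  -0.4 -1.2]
top floor seen px 6163
  px [248. 206.] n 75 dryer mm [ 44. -58.  44.] ext [19. 25.] val 217
  px [198. 213.] n 66 dryer mm [41. 59. 42.] ext [17. 23.] val 211
  px [252. 244.] n 71 dryer mm [-46. -60.  44.] ext [17. 22.] val 222
  px [202. 254.] n 71 dryer mm [-54.  59.  45.] ext [17. 22.] val 220
  px [270. 254.] n 29 dryer mm [-74. -97.  44.] ext [15. 22.] val 205
side floor seen px 6059
  px [341. 297.] n 56 dryer mm [-71. -86.  42.] ext [19. 18.] val 226
  px [286. 308.] n 82 dryer mm [ 43. -51.  42.] ext [16. 19.] val 245
  px [329. 307.] n 74 dryer mm [-46. -54.  42.] ext [14. 18.] val 250
  px [282. 351.] n 107 dryer mm [41. 65. 41.] ext [17. 23.] val 225
  px [334. 351.] n 93 dryer mm [-55.  66.  42.] ext [15. 19.] val 251
TCP target [0.5991 0.1579 0.1704]
clock 23.00 pos [0.6516 0.1606 0.1871] rotunits [ 0.02 -3.97 -0.01] dp units total [ 0.274  0.013 -0.025] rows>=1.1
```

Emit:
servo_tool:
  moves:
    - {"dp":[0.068,0.004,0.0],"delta_rot":[0,-1,0],"fingers":0}
    - {"dp":[0.068,0.004,-0.008],"delta_rot":[0,-1,0],"fingers":0}
    - {"dp":[0.068,0.004,-0.008],"delta_rot":[0,-1,0],"fingers":0}
    - {"dp":[0.068,0,-0.005],"delta_rot":[0,-0.97,0],"fingers":0}
    - {"dp":[0,0,0],"delta_rot":[0,0,0],"fingers":0}

```text
clock: 23.5
position: [0.5909, 0.1566, 0.1801]
ee_rot: [0.194, -0.048, 0.98, 0.01]
contact_force: [-1.2, 0.4, -2.2]
width: 0.0135
gripper_force: 50.6
```

Emit:
servo_tool:
  moves:
    - {"dp":[0.01,0,0.0],"delta_rot":[0,-0.3,0],"fingers":0}
    - {"dp":[0.01,0,0.0],"delta_rot":[0,-0.25,0],"fingers":0}
    - {"dp":[0,0,0],"delta_rot":[0,0,0],"fingers":0}
    - {"dp":[0,0,0],"delta_rot":[0,0,0],"fingers":0}

```text
clock: 23.9
position: [0.5959, 0.1575, 0.182]
ee_rot: [0.226, -0.048, 0.973, 0.012]
contact_force: [0.3, -0.1, -0.8]
width: 0.0131
gripper_force: 50.6
```

```bash
python3 - <<'E'
from h import *
mouth();look();shk(.055,.09,.040,.5)
E
```

```text
mouth dryer [0.0592 0.0903 0.0502] tilt 0.456 clock 23.9 w 0.0131 F [ 0.3 -0.1 -0.8]
top floor seen px 6084
  px [247. 206.] n 78 dryer mm [ 43. -57.  43.] ext [20. 24.] val 222
  px [198. 213.] n 68 dryer mm [41. 59. 43.] ext [18. 23.] val 207
  px [253. 244.] n 67 dryer mm [-46. -60.  44.] ext [17. 22.] val 225
  px [202. 254.] n 67 dryer mm [-55.  59.  44.] ext [16. 24.] val 216
  px [270. 254.] n 29 dryer mm [-74. -97.  44.] ext [14. 22.] val 209
side floor seen px 5841
  px [342. 297.] n 55 dryer mm [-71. -86.  41.] ext [19. 18.] val 227
  px [286. 308.] n 82 dryer mm [ 44. -51.  41.] ext [16. 19.] val 245
  px [330. 307.] n 76 dryer mm [-46. -53.  42.] ext [14. 18.] val 249
  px [283. 350.] n 106 dryer mm [41. 65. 41.] ext [17. 25.] val 220
  px [334. 351.] n 95 dryer mm [-54.  66.  41.] ext [15. 18.] val 237
TCP target [0.586  0.1566 0.1726]
clock 24.00 pos [0.5958 0.1576 0.1819] rotunits [ 0.02 -0.44 -0.02] dp units total [ 0.065 -0.     0.017] rows>=0.3
```

Emit:
servo_tool:
  moves:
    - {"dp":[0.03,0,0.017],"delta_rot":[0,-0.25,0],"fingers":0}
    - {"dp":[0.03,0,0.0],"delta_rot":[0,-0.25,0],"fingers":0}
    - {"dp":[0,0,0],"delta_rot":[0,0,0],"fingers":0}
    - {"dp":[0,0,0],"delta_rot":[0,0,0],"fingers":0}

```text
clock: 24.4
position: [0.5859, 0.1568, 0.1731]
ee_rot: [0.25, -0.048, 0.967, 0.014]
contact_force: [-0.3, -0.4, -0.6]
width: 0.0133
gripper_force: 50.6
```

```bash
python3 - <<'E'
from h import *
mouth();look();shk(.055,.09,.040,.55)
E
```

```text
mouth dryer [0.0557 0.0906 0.0405] tilt 0.506 clock 24.4 w 0.0133 F [-0.3 -0.4 -0.6]
top floor seen px 5962
  px [248. 206.] n 72 dryer mm [ 44. -58.  43.] ext [17. 24.] val 223
  px [198. 213.] n 67 dryer mm [42. 59. 43.] ext [17. 22.] val 227
  px [253. 244.] n 73 dryer mm [-46. -60.  43.] ext [17. 24.] val 226
  px [202. 254.] n 69 dryer mm [-55.  59.  43.] ext [18. 22.] val 212
  px [270. 254.] n 30 dryer mm [-74. -98.  41.] ext [14. 24.] val 209
side floor seen px 5465
  px [341. 297.] n 52 dryer mm [-71. -86.  41.] ext [19. 16.] val 227
  px [286. 308.] n 80 dryer mm [ 44. -51.  42.] ext [16. 19.] val 247
  px [329. 307.] n 74 dryer mm [-46. -53.  41.] ext [14. 19.] val 249
  px [283. 351.] n 83 dryer mm [40. 65. 41.] ext [14. 22.] val 238
  px [334. 351.] n 96 dryer mm [-55.  66.  41.] ext [15. 19.] val 235
  px [270. 366.] n 15 dryer mm [ 60. 107.  45.] ext [13.  4.] val 135
TCP target [0.5794 0.1559 0.1732]
clock 24.50 pos [0.5864 0.1569 0.1736] rotunits [ 0.02 -0.43 -0.02] dp units total [ 0.031 -0.002 -0.017] rows>=0.1
```

Emit:
servo_tool:
  moves:
    - {"dp":[0.03,0,-0.017],"delta_rot":[0,-0.45,0],"fingers":0}
    - {"dp":[0.025,0,0],"delta_rot":[0,0,0],"fingers":0}
    - {"dp":[-0.025,0,0.0],"delta_rot":[0,0,0],"fingers":0}
    - {"dp":[0,0,0],"delta_rot":[0,0,0],"fingers":0}
    - {"dp":[0,0,0],"delta_rot":[0,0,0],"fingers":0}

```text
clock: 25.0
position: [0.5796, 0.1562, 0.1737]
ee_rot: [0.272, -0.047, 0.961, 0.015]
contact_force: [0.1, 0.1, -0.8]
width: 0.0131
gripper_force: 50.6
```

```bash
python3 - <<'E'
from h import *
mouth();look();shk(.055,.09,.040,.65)
t,_=imaging.get_image("top");cv2.imwrite("pics/g5.png",cv2.resize(t[165:290,115:300],None,fx=4,fy=4,interpolation=cv2.INTER_CUBIC)[:,:,::-1])
E
```

```text
mouth dryer [0.0556 0.0907 0.0405] tilt 0.552 clock 25.0 w 0.0131 F [ 0.1  0.1 -0.8]
top floor seen px 5859
  px [248. 206.] n 72 dryer mm [ 44. -58.  43.] ext [21. 26.] val 221
  px [198. 213.] n 69 dryer mm [41. 59. 44.] ext [18. 23.] val 223
  px [253. 244.] n 71 dryer mm [-45. -60.  43.] ext [19. 22.] val 226
  px [202. 254.] n 70 dryer mm [-55.  58.  43.] ext [17. 24.] val 196
  px [270. 254.] n 30 dryer mm [-74. -97.  43.] ext [14. 22.] val 212
side floor seen px 5235
  px [341. 297.] n 54 dryer mm [-71. -86.  42.] ext [19. 16.] val 228
  px [286. 308.] n 80 dryer mm [ 43. -51.  42.] ext [16. 25.] val 243
  px [330. 307.] n 78 dryer mm [-46. -53.  42.] ext [14. 19.] val 248
  px [284. 351.] n 71 dryer mm [38. 65. 42.] ext [12. 19.] val 234
  px [334. 351.] n 96 dryer mm [-55.  66.  41.] ext [15. 18.] val 222
  px [270. 366.] n 17 dryer mm [ 59. 108.  45.] ext [13.  4.] val 134
TCP target [0.5661 0.1546 0.1734]
clock 25.10 pos [0.579  0.1562 0.1732] rotunits [ 0.02 -0.99 -0.02] dp units total [ 0.051 -0.002 -0.04 ] rows>=0.3
```

View pics/g5.png

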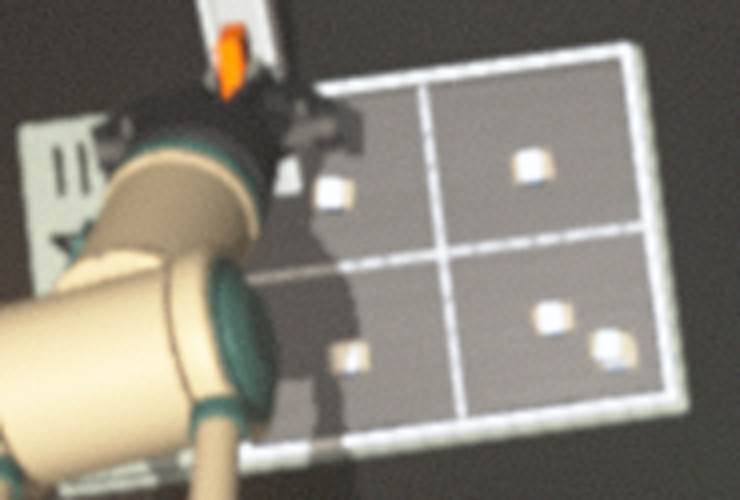

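The bottom-right blob, at crop (612,348), looks bigger than the others. I'll check its height unfiltered, in case pellet 6 landed on pellet 5.

```bash
python3 - <<'E'
from h import *
np.set_printoptions(linewidth=200)
z=[cloud("top",imaging.get_image("top")[1])[...,2] for _ in range(4)]
zz=np.median(z,0)
print((zz[242:264,258:282]*1000).round(0).astype(int))
X=cloud("top",imaging.get_image("top")[1])
p,_=imaging.get_image("top");print(p[242:264,258:282].mean(-1).astype(int))
zs=np.median([cloud("side",imaging.get_image("side")[1])[...,2] for _ in range(3)],0)
print((zs[280:304,332:352]*1000).round(0).astype(int))
E
```

```text
[[25 24 25 25 24 22 25 21 21 25 22 23 25 22 22 23 22 22 24 23 22 44 44 33]
 [24 27 25 19 25 26 20 20 24 21 22 25 21 22 22 22 24 24 23 21 21 44 46 41]
 [25 21 23 23 25 21 24 22 21 20 21 21 23 24 21 23 22 20 21 26 25 46 46 46]
 [20 24 22 24 20 21 26 21 21 21 21 21 23 23 21 22 21 24 23 22 23 45 46 47]
 [23 21 23 23 23 23 21 22 25 20 24 18 26 23 22 26 22 24 24 20 21 25 46 44]
 [20 21 23 23 21 20 62 62 63 63 22 20 22 23 23 21 25 22 26 22 23 21 47 49]
 [21 24 25 22 53 57 62 61 62 61 63 64 62 57 53 21 20 24 23 24 22 24 46 48]
 [21 25 25 23 52 58 59 61 66 64 62 61 60 55 20 26 21 24 20 23 20 24 43 48]
 [22 23 24 26 53 55 63 62 65 64 63 63 58 58 36 33 19 22 23 22 25 22 43 49]
 [22 22 21 21 55 57 63 64 64 66 62 62 59 56 40 36 21 24 21 20 19 24 46 45]
 [22 23 22 22 55 60 61 62 61 60 63 62 62 59 36 34 20 23 23 22 26 19 49 44]
 [20 22 24 25 54 62 61 62 66 63 61 64 59 53 38 32 21 24 23 24 22 23 23 47]
 [22 23 23 25 54 58 61 61 62 63 63 61 61 58 36 35 25 23 25 26 21 22 22 45]
 [23 20 23 22 23 23 34 39 42 43 44 43 42 43 39 34 19 25 23 23 23 27 24 44]
 [22 22 22 21 23 22 33 39 44 44 45 45 42 39 37 36 
[... 3542 characters left out ...]
22 22]
 [21 21 21 21 53 51 53 51 51 54 52 51 41 20 21 22 22 21 21 23]
 [21 22 20 21 46 48 48 50 50 50 51 47 41 40 22 21 19 22 22 22]
 [21 23 21 21 41 43 43 43 44 45 46 43 41 38 21 20 21 22 21 22]
 [21 21 21 21 20 22 38 41 40 41 39 39 39 36 20 21 22 19 20 22]
 [21 20 20 21 21 21 37 36 38 37 37 36 37 35 22 22 21 21 20 22]
 [21 21 21 20 21 21 36 35 36 34 35 36 36 35 21 20 20 21 21 22]
 [22 21 24 21 20 21 34 34 33 34 33 35 34 31 21 21 22 21 21 22]
 [20 20 21 22 21 20 32 32 31 31 31 32 32 21 22 22 21 22 21 22]
 [20 21 22 20 22 20 27 27 27 27 28 28 29 21 21 21 22 21 22 21]
 [21 20 22 22 21 22 22 21 21 22 21 21 20 21 22 21 21 20 21 20]
 [40 40 21 20 19 21 21 22 18 23 21 22 20 22 22 20 22 21 21 20]]
```

Pellet 6 is sitting on pellet 5, with tops at 62 and 43 mm. The shaker is now empty, so I'll use its side wall, held level just above pellet 5, to nudge the top pellet off in +y. That lane is free.

```bash
python3 - <<'E'
from h import *
X=cloud("top",imaging.get_image("top")[1]);P=X[242:264,258:282].reshape(-1,3);c,s=np.cos(DY),np.sin(DY)
for lo,hi in((.05,.07),(.031,.045)):
    Q=P[(P[:,2]>lo)&(P[:,2]<hi)];a=Q[:,:2]-DC;x=c*a[:,0]+s*a[:,1];y=-s*a[:,0]+c*a[:,1];k=(x<-.05)&(y>-.113);print(len(Q),x[k].mean(),np.percentile(x[k],[3,97]),y[k].mean(),np.percentile(y[k],[3,97]))
shk(.055,.09,.10,0.0);shk(-.085,-.14,.10,0.);shk(-.085,-.14,.051,0.)
E
```

```text
76 -0.06697456035012804 [-0.07475198 -0.05825436] -0.09196721497948067 [-0.10221845 -0.08111196]
43 -0.07422677977065738 [-0.07829227 -0.06611606] -0.09745708357298444 [-0.10609446 -0.08320716]
TCP target [0.6474 0.1627 0.209 ]
clock 25.65 pos [0.5784 0.1561 0.173 ] rotunits [ 0.02  5.51 -0.01] dp units total [-0.346 -0.002 -0.18 ] rows>=1.6
TCP target [ 0.531  -0.0801  0.209 ]
clock 25.65 pos [0.5784 0.1561 0.173 ] rotunits [ 0.02  5.51 -0.01] dp units total [ 0.354 -1.152 -0.18 ] rows>=4.9
TCP target [ 0.531  -0.0801  0.16  ]
clock 25.65 pos [0.5784 0.1561 0.173 ] rotunits [ 0.02  5.51 -0.01] dp units total [ 0.354 -1.152  0.065] rows>=4.8
```

Emit:
servo_tool:
  moves:
    - {"dp":[-0.02,0,-0.1],"delta_rot":[0,0.92,0],"fingers":0}
    - {"dp":[-0.0,0,-0.06],"delta_rot":[0,0.92,0],"fingers":0}
    - {"dp":[0.0,0,-0.02],"delta_rot":[0,0.92,0],"fingers":0}
    - {"dp":[0.03,-0.05,0],"delta_rot":[0,0.92,0],"fingers":0}
    - {"dp":[0.04,-0.1,0],"delta_rot":[0,0.92,0],"fingers":0}

```text
clock: 26.15
position: [0.5546, 0.1242, 0.2044]
ee_rot: [0.045, -0.051, 0.998, 0.004]
contact_force: [-0.5, -0.5, -1.7]
width: 0.0129
gripper_force: 50.5
```

Emit:
servo_tool:
  moves:
    - {"dp":[0.045,-0.15,0],"delta_rot":[0,0.91,0],"fingers":0}
    - {"dp":[0.045,-0.17,0],"delta_rot":[0,0,0],"fingers":0}
    - {"dp":[0.045,-0.17,0],"delta_rot":[0,0,0],"fingers":0}
    - {"dp":[0.045,-0.17,0],"delta_rot":[0,0,0],"fingers":0}
    - {"dp":[0.045,-0.17,0],"delta_rot":[0,0,0],"fingers":0}

```text
clock: 26.65
position: [0.5259, -0.0476, 0.2022]
ee_rot: [0.0, -0.05, 0.999, 0.001]
contact_force: [0.8, -0.5, -1.1]
width: 0.0131
gripper_force: 50.5
```

Emit:
servo_tool:
  moves:
    - {"dp":[0.03,-0.1,0],"delta_rot":[0,0,0],"fingers":0}
    - {"dp":[0.02,-0.07,0],"delta_rot":[0,0,0],"fingers":0}
    - {"dp":[0,0,0],"delta_rot":[0,0,0],"fingers":0}
    - {"dp":[0,0,0],"delta_rot":[0,0,0],"fingers":0}

```text
clock: 27.05
position: [0.5194, -0.0806, 0.2021]
ee_rot: [0.0, -0.049, 0.999, 0.002]
contact_force: [0.1, 0.0, -0.7]
width: 0.0129
gripper_force: 50.6
```

```bash
python3 - <<'E'
from h import *
mouth();shk(-.085,-.14,.051,0.)
E
```

```text
mouth dryer [-0.0965 -0.1389  0.0931] tilt 0.000 clock 27.05 w 0.0129 F [ 0.1  0.  -0.7]
TCP target [ 0.531  -0.0801  0.16  ]
clock 27.05 pos [ 0.5194 -0.0806  0.2021] rotunits [ 0.03  0.   -0.01] dp units total [-0.058 -0.003  0.211] rows>=0.9
```

Emit:
servo_tool:
  moves:
    - {"dp":[-0.03,0,0.09],"delta_rot":[0,0,0],"fingers":0}
    - {"dp":[-0.028,0,0.08],"delta_rot":[0,0,0],"fingers":0}
    - {"dp":[0,0,0.038],"delta_rot":[0,0,0],"fingers":0}
    - {"dp":[0,0,0],"delta_rot":[0,0,0],"fingers":0}
    - {"dp":[0,0,0],"delta_rot":[0,0,0],"fingers":0}

```text
clock: 27.55
position: [0.5308, -0.0791, 0.1607]
ee_rot: [-0.0, -0.05, 0.999, 0.001]
contact_force: [0.4, -0.6, -0.5]
width: 0.013
gripper_force: 50.6
```

```bash
cat >> h.py <<'E'
def look2():
    c,s=np.cos(DY),np.sin(DY)
    for n in("top","side"):
        p,d=imaging.get_image(n);X=cloud(n,d);a=X[...,0]-DC[0];b=X[...,1]-DC[1];x=c*a+s*b;y=-s*a+c*b;z=X[...,2]
        for lo,hi in((.03,.048),(.048,.072)):
            m=(x>-.095)&(x<-.01)&(y>-.112)&(y<-.01)&(z>lo)&(z<hi)
            k,l,t,ce=cv2.connectedComponentsWithStats(m.astype(np.uint8))
            for i in range(1,k):
                if t[i,4]>9:
                    q=l==i;print(n,lo,t[i,4],np.round([1e3*x[q].mean(),1e3*y[q].mean(),1e3*np.percentile(z[q],90)]),"ext",np.round([1e3*np.ptp(x[q]),1e3*np.ptp(y[q])]))
E
python3 - <<'E'
from h import *
mouth();look2()
E
```

```text
mouth dryer [-0.0851 -0.1387  0.0517] tilt -0.000 clock 27.55 w 0.013 F [ 0.4 -0.6 -0.5]
top 0.03 67 [-46. -60.  44.] ext [17. 22.]
top 0.03 30 [-74. -97.  44.] ext [14. 22.]
top 0.048 75 [-67. -92.  65.] ext [17. 24.]
side 0.03 55 [-71. -86.  44.] ext [19. 18.]
side 0.03 73 [-46. -53.  42.] ext [14. 19.]
side 0.048 77 [-67. -86.  62.] ext [17. 24.]
```

Emit:
servo_tool:
  moves:
    - {"dp":[0,0.04,0],"delta_rot":[0,0,0],"fingers":0}
    - {"dp":[0,0.04,0],"delta_rot":[0,0,0],"fingers":0}
    - {"dp":[0,0.025,0],"delta_rot":[0,0,0],"fingers":0}
    - {"dp":[0,0.025,0],"delta_rot":[0,0,0],"fingers":0}
    - {"dp":[0,0.02,0],"delta_rot":[0,0,0],"fingers":0}

```text
clock: 28.15
position: [0.5277, -0.0493, 0.1607]
ee_rot: [-0.0, -0.05, 0.999, 0.001]
contact_force: [-0.0, -0.9, -0.9]
width: 0.0132
gripper_force: 50.6
```

```bash
python3 - <<'E'
from h import *
mouth();look2()
E
```

```text
mouth dryer [-0.0853 -0.1087  0.0517] tilt -0.000 clock 28.15 w 0.0132 F [-0.  -0.9 -0.9]
top 0.03 72 [-46. -61.  46.] ext [16. 23.]
top 0.048 43 [-67. -71.  63.] ext [15. 16.]
side 0.03 120 [-69. -62.  46.] ext [19. 38.]
side 0.03 71 [-46. -54.  42.] ext [14. 18.]
side 0.048 326 [-48. -91.  70.] ext [73.  8.]
```

Emit:
servo_tool:
  moves:
    - {"dp":[0,0.02,0],"delta_rot":[0,0,0],"fingers":0}
    - {"dp":[0,0.02,0],"delta_rot":[0,0,0],"fingers":0}
    - {"dp":[0,0.01,0],"delta_rot":[0,0,0],"fingers":0}
    - {"dp":[0,0,0],"delta_rot":[0,0,0],"fingers":0}
    - {"dp":[0,0,0],"delta_rot":[0,0,0],"fingers":0}

```text
clock: 28.75
position: [0.5268, -0.04, 0.1606]
ee_rot: [-0.0, -0.05, 0.999, 0.001]
contact_force: [-0.5, 0.0, -1.3]
width: 0.0136
gripper_force: 50.6
```

```bash
python3 - <<'E'
from h import *
mouth();look2()
E
```

```text
mouth dryer [-0.0851 -0.0993  0.0516] tilt -0.000 clock 28.75 w 0.0136 F [-0.5  0.  -1.3]
top 0.03 71 [-46. -60.  45.] ext [17. 22.]
top 0.03 68 [-63. -28.  44.] ext [16. 22.]
top 0.048 10 [ -84. -101.   56.] ext [ 2. 20.]
side 0.03 77 [-70. -78.  42.] ext [17. 21.]
side 0.03 72 [-46. -54.  42.] ext [14. 18.]
side 0.03 78 [-63. -22.  41.] ext [16. 21.]
side 0.048 330 [-48. -83.  70.] ext [75.  9.]
```

Pellet 6 now lies on its own at (-63, -28) and every pellet is on the floor. Taking the empty shaker back to the mat.

Emit:
servo_tool:
  moves:
    - {"dp":[0,0,-0.05],"delta_rot":[0,0,0],"fingers":0}
    - {"dp":[0,0,-0.12],"delta_rot":[0,0,0],"fingers":0}
    - {"dp":[0,0,-0.12],"delta_rot":[0,0,0],"fingers":0}
    - {"dp":[0,0,0],"delta_rot":[0,0,0],"fingers":0}

```text
clock: 29.25
position: [0.529, -0.0406, 0.2224]
ee_rot: [0.004, -0.05, 0.999, 0.0]
contact_force: [0.0, 0.6, -0.4]
width: 0.0127
gripper_force: 50.6
```

```bash
python3 - <<'E'
from h import *
mouth();look();plan([.540,-.347,.20],-.0575)
p,d=imaging.get_image("top");hs=cv2.cvtColor(p,cv2.COLOR_RGB2HSV)
m=((hs[...,0]>98)&(hs[...,0]<118)&(hs[...,1]>150)&(hs[...,2]>120)).astype(np.uint8)
k,l,t,ce=cv2.connectedComponentsWithStats(m);i=1+np.argmax(t[1:,4])
r=cv2.minAreaRect(np.argwhere(l==i)[:,::-1].astype(np.float32));b=cv2.boxPoints(r);print(r)
W=np.array([atz("top",*q,.003) for q in b]);print(W.round(4),W.mean(0))
for j in range(4):
    e=W[(j+1)%4]-W[j];print(np.linalg.norm(e).round(4),np.arctan(e[1]/e[0]).round(4))
E
```

```text
mouth dryer [-0.0823 -0.1004  0.1128] tilt 0.008 clock 29.25 w 0.0127 F [ 0.   0.6 -0.4]
top floor seen px 3099
  px [195. 213.] n 21 dryer mm [43. 66. 43.] ext [16. 10.] val 214
  px [251. 244.] n 50 dryer mm [-45. -57.  44.] ext [19. 19.] val 205
  px [202. 254.] n 70 dryer mm [-54.  59.  43.] ext [17. 22.] val 212
  px [239. 253.] n 64 dryer mm [-63. -28.  45.] ext [16. 22.] val 208
side floor seen px 6215
  px [341. 300.] n 74 dryer mm [-71. -77.  42.] ext [15. 21.] val 236
  px [286. 308.] n 82 dryer mm [ 43. -51.  41.] ext [16. 21.] val 204
  px [329. 307.] n 75 dryer mm [-46. -53.  41.] ext [14. 18.] val 240
  px [338. 318.] n 84 dryer mm [-63. -21.  42.] ext [16. 18.] val 227
  px [283. 350.] n 105 dryer mm [41. 65. 42.] ext [17. 24.] val 241
  px [334. 351.] n 95 dryer mm [-55.  66.  41.] ext [15. 20.] val 250
clock 29.35 pos [ 0.527  -0.0402  0.2192] rotunits [0.02 0.01 1.57] dp units total [-0.153 -1.528  0.096] rows>=6.2
((397.2978210449219, 221.98101806640625), (43.281494140625, 88.0759506225586), 1.5481575727462769)
[[ 0.4336 -0.2886  0.003 ]
 [ 0.6454 -0.2999  0.003 ]
 [ 0.6409 -0.404   0.003 ]
 [ 0.4291 -0.391   0.003 ]] [ 0.53722965 -0.34588474  0.003     ]
0.2121 -0.0536
0.1042 1.5276
0.2122 -0.0615
0.1025 1.5271
```

All six pellets are seen, each lying single. Mat centre (0.537, -0.346), yaw ≈ -0.055.

Emit:
servo_tool:
  moves:
    - {"dp":[0,0,0],"delta_rot":[0,0,0.78],"fingers":0}
    - {"dp":[0,0,0],"delta_rot":[0,0,0.77],"fingers":0}
    - {"dp":[-0.01,-0.1,0],"delta_rot":[0,0,0],"fingers":0}
    - {"dp":[-0.02,-0.19,0],"delta_rot":[0,0,0],"fingers":0}
    - {"dp":[-0.02,-0.22,0],"delta_rot":[0,0,0],"fingers":0}

```text
clock: 29.9
position: [0.5304, -0.1423, 0.2169]
ee_rot: [-0.001, 0.027, 1.0, 0.002]
contact_force: [1.4, -0.4, -1.3]
width: 0.0127
gripper_force: 50.5
```

Emit:
servo_tool:
  moves:
    - {"dp":[-0.02,-0.22,0],"delta_rot":[0,0,0],"fingers":0}
    - {"dp":[-0.02,-0.22,0],"delta_rot":[0,0,0],"fingers":0}
    - {"dp":[-0.02,-0.22,0.03],"delta_rot":[0,0,0],"fingers":0}
    - {"dp":[-0.02,-0.2,0.03],"delta_rot":[0,0,0],"fingers":0}
    - {"dp":[-0.02,-0.13,0.03],"delta_rot":[0,0,0],"fingers":0}

```text
clock: 30.4
position: [0.5392, -0.3441, 0.1978]
ee_rot: [-0.001, 0.029, 1.0, 0.002]
contact_force: [-0.4, 0.1, -0.0]
width: 0.0129
gripper_force: 50.6
```

Emit:
servo_tool:
  moves:
    - {"dp":[0,0,0],"delta_rot":[0,0,0],"fingers":0}
    - {"dp":[0,0,0],"delta_rot":[0,0,0],"fingers":0}
    - {"dp":[0,0,0],"delta_rot":[0,0,0],"fingers":0}

```text
clock: 30.7
position: [0.5397, -0.3399, 0.199]
ee_rot: [-0.001, 0.028, 1.0, 0.002]
contact_force: [-0.3, -0.6, -0.5]
width: 0.0131
gripper_force: 50.6
```

```bash
python3 - <<'E'
from h import *
plan([.539,-.3463,.116],-.055)
E
```

```text
clock 30.70 pos [ 0.5397 -0.3399  0.199 ] rotunits [ 0.04 -0.02 -0.  ] dp units total [ 0.002 -0.032  0.415] rows>=1.7
```

Emit:
servo_tool:
  moves:
    - {"dp":[0,-0.032,0.06],"delta_rot":[0.04,0,0],"fingers":0}
    - {"dp":[0,0,0.12],"delta_rot":[0,0,0],"fingers":0}
    - {"dp":[0,0,0.11],"delta_rot":[0,0,0],"fingers":0}
    - {"dp":[0,0,0.07],"delta_rot":[0,0,0],"fingers":0}
    - {"dp":[0,0,0.03],"delta_rot":[0,0,0],"fingers":0}

```text
clock: 31.2
position: [0.539, -0.3465, 0.1199]
ee_rot: [-0.002, 0.027, 1.0, 0.0]
contact_force: [-0.4, -0.5, -0.9]
width: 0.013
gripper_force: 50.6
```

Emit:
servo_tool:
  moves:
    - {"dp":[0,0,0.013],"delta_rot":[0,0,0],"fingers":0}
    - {"dp":[0,0,0.01],"delta_rot":[0,0,0],"fingers":0}
    - {"dp":[0,0,0],"delta_rot":[0,0,0],"fingers":0}
    - {"dp":[0,0,0],"delta_rot":[0,0,0],"fingers":0}

```text
clock: 31.6
position: [0.5401, -0.348, 0.1181]
ee_rot: [0.0, 0.028, 1.0, -0.001]
contact_force: [0.4, -0.3, -0.6]
width: 0.0132
gripper_force: 50.6
```

```bash
python3 - <<'E'
from h import *
plan([.539,-.3463,.115],-.055)
E
```

```text
clock 31.60 pos [ 0.5401 -0.348   0.1181] rotunits [-0.02  0.01 -0.01] dp units total [0.006 0.008 0.015] rows>=0.1
```

Emit:
servo_tool:
  moves:
    - {"dp":[0,0.005,0.008],"delta_rot":[0,0,0],"fingers":0}
    - {"dp":[0,0,0.008],"delta_rot":[0,0,0],"fingers":0}
    - {"dp":[0,0,0],"delta_rot":[0,0,0],"fingers":0}

```text
clock: 31.9
position: [0.5399, -0.3467, 0.115]
ee_rot: [0.0, 0.028, 1.0, -0.001]
contact_force: [-1.2, 0.9, 3.4]
width: 0.0127
gripper_force: 51.2
```

Emit:
servo_tool:
  moves:
    - {"dp":[0,0,0.003],"delta_rot":[0,0,0],"fingers":0}
    - {"dp":[0,0,0],"delta_rot":[0,0,0],"fingers":0}

```text
clock: 32.1
position: [0.5399, -0.3467, 0.115]
ee_rot: [0.0, 0.028, 1.0, -0.001]
contact_force: [-1.4, 1.5, 7.7]
width: 0.0132
gripper_force: 51.9
```

Emit:
servo_tool:
  moves:
    - {"dp":[0,0,0],"delta_rot":[0,0,0],"fingers":0.35}
    - {"dp":[0,0,0],"delta_rot":[0,0,0],"fingers":0.35}
    - {"dp":[0,0,0],"delta_rot":[0,0,0],"fingers":0.35}
    - {"dp":[0,0,-0.04],"delta_rot":[0,0,0],"fingers":0.35}
    - {"dp":[0,0,-0.1],"delta_rot":[0,0,0],"fingers":0.35}

```text
clock: 32.6
position: [0.5388, -0.346, 0.14]
ee_rot: [-0.002, 0.028, 1.0, 0.001]
contact_force: [-0.2, 1.0, -0.9]
width: 0.03
gripper_force: 0.0
```

Emit:
servo_tool:
  moves:
    - {"dp":[0,0,-0.2],"delta_rot":[0,0,0],"fingers":0.5}
    - {"dp":[0,0,-0.1],"delta_rot":[0,0,0],"fingers":0.5}
    - {"dp":[0,0.2,0],"delta_rot":[0,0,0],"fingers":0.5}
    - {"dp":[0,0.2,0],"delta_rot":[0,0,0],"fingers":0.5}
    - {"dp":[0,0.2,0],"delta_rot":[0,0,0],"fingers":0.5}

```text
clock: 33.1
position: [0.5465, -0.2258, 0.2019]
ee_rot: [0.0, 0.028, 1.0, -0.001]
contact_force: [0.0, 1.0, -0.4]
width: 0.0426
gripper_force: 0.0
```

```bash
python3 - <<'E'
from h import *
p,d=imaging.get_image("top");X=cloud("top",d)
m=(abs(X[...,0]-.54)<.12)&(abs(X[...,1]+.346)<.08)
for lo,hi in((.022,.042),(.052,.08)):
    q=m&(X[...,2]>lo)&(X[...,2]<hi);P=X[q]
    print(q.sum(),P.mean(0),cv2.minAreaRect((P[:,:2]*1000).astype(np.float32)))
plan([.505,.2455,.22],.10)
mouth()
cv2.imwrite("pics/fin.png",np.hstack([cv2.resize(p[165:285,360:440],(400,600),interpolation=cv2.INTER_CUBIC)])[:,:,::-1])
E
```

```text
682 [ 0.5290296  -0.34700299  0.03338043] ((538.68212890625, -347.89337158203125), (35.281494140625, 150.9273223876953), 86.33788299560547)
185 [ 0.53753983 -0.34625333  0.06774038] ((537.587646484375, -347.0959777832031), (16.087352752685547, 58.46199035644531), 85.48033142089844)
clock 33.15 pos [ 0.5457 -0.219   0.2017] rotunits [ 0.06 -0.01 -1.54] dp units total [-0.029  2.331 -0.091] rows>=9.3
mouth dryer [-0.0834 -0.2673  0.0929] tilt -0.002 clock 33.15 w 0.0429 F [-1.1  5.4  0.4]
```

The shaker is upright and in line: -3.7° measured, against about -3.2° for the mat. Now the knob.

Emit:
servo_tool:
  moves:
    - {"dp":[0,0,0],"delta_rot":[0.06,0,-0.77],"fingers":0.5}
    - {"dp":[0,0,0],"delta_rot":[0,0,-0.77],"fingers":0.5}
    - {"dp":[-0.003,0.15,-0.02],"delta_rot":[0,0,0],"fingers":0.5}
    - {"dp":[-0.003,0.22,-0.02],"delta_rot":[0,0,0],"fingers":0.5}
    - {"dp":[-0.003,0.22,-0.02],"delta_rot":[0,0,0],"fingers":0.5}

```text
clock: 33.65
position: [0.5367, -0.1085, 0.2128]
ee_rot: [-0.0, -0.048, 0.999, -0.004]
contact_force: [-0.0, 0.1, 0.5]
width: 0.0428
gripper_force: 0.0
```

Emit:
servo_tool:
  moves:
    - {"dp":[-0.003,0.22,0],"delta_rot":[0,0,0],"fingers":0.5}
    - {"dp":[-0.003,0.22,0],"delta_rot":[0,0,0],"fingers":0.5}
    - {"dp":[-0.003,0.22,0],"delta_rot":[0,0,0],"fingers":0.5}
    - {"dp":[-0.003,0.22,0],"delta_rot":[0,0,0],"fingers":0.5}
    - {"dp":[-0.003,0.22,0],"delta_rot":[0,0,0],"fingers":0.5}

```text
clock: 34.15
position: [0.5179, 0.1117, 0.2114]
ee_rot: [0.0, -0.049, 0.999, -0.004]
contact_force: [1.1, -0.2, 0.2]
width: 0.0427
gripper_force: 0.0
```

Emit:
servo_tool:
  moves:
    - {"dp":[-0.003,0.22,0],"delta_rot":[0,0,0],"fingers":0.5}
    - {"dp":[-0.003,0.22,0],"delta_rot":[0,0,0],"fingers":0.5}
    - {"dp":[0,0.1,0],"delta_rot":[0,0,0],"fingers":0.5}
    - {"dp":[0,0,0],"delta_rot":[0,0,0],"fingers":0.5}
    - {"dp":[0,0,0],"delta_rot":[0,0,0],"fingers":0.5}

```text
clock: 34.65
position: [0.5086, 0.2176, 0.2101]
ee_rot: [-0.0, -0.05, 0.999, -0.004]
contact_force: [-0.1, -0.2, -0.7]
width: 0.0427
gripper_force: 0.0
```

```bash
python3 - <<'E'
from h import *
plan([.505,.2455,.134],.10);print(st()[2]["qpos"].round(3))
E
```

```text
clock 34.65 pos [0.5086 0.2176 0.2101] rotunits [-0.08 -0.01 -0.  ] dp units total [0.004 0.141 0.381] rows>=1.6
[ 0.283  0.314  1.696 -0.009  1.134 -1.384]
```

Emit:
servo_tool:
  moves:
    - {"dp":[0.002,0.08,0],"delta_rot":[-0.08,0,0],"fingers":0.5}
    - {"dp":[0.002,0.061,0],"delta_rot":[0,0,0],"fingers":0.5}
    - {"dp":[0,0,0.12],"delta_rot":[0,0,0],"fingers":0.5}
    - {"dp":[0,0,0.12],"delta_rot":[0,0,0],"fingers":0.5}
    - {"dp":[0,0,0],"delta_rot":[0,0,0],"fingers":0.5}

```text
clock: 35.15
position: [0.503, 0.2452, 0.1591]
ee_rot: [-0.004, -0.049, 0.999, -0.001]
contact_force: [-0.7, 0.0, 0.3]
width: 0.043
gripper_force: 0.0
```

```bash
python3 - <<'E'
from h import *
plan([.505,.2455,.134],.10)
E
```

```text
clock 35.15 pos [0.503  0.2452 0.1591] rotunits [-0.01 -0.08 -0.02] dp units total [-0.01   0.     0.126] rows>=0.5
```

Emit:
servo_tool:
  moves:
    - {"dp":[-0.005,0,0.07],"delta_rot":[0,0,0],"fingers":0.5}
    - {"dp":[0,0,0.05],"delta_rot":[0,0,0],"fingers":0.5}
    - {"dp":[0,0,0],"delta_rot":[0,0,0],"fingers":0.2}
    - {"dp":[0,0,0],"delta_rot":[0,0,0],"fingers":0}
    - {"dp":[0,0,0],"delta_rot":[0,0,0],"fingers":0}
  force: 40

```text
clock: 35.65
position: [0.5061, 0.2468, 0.1385]
ee_rot: [-0.0, -0.049, 0.999, 0.001]
contact_force: [-1.2, 3.8, -1.9]
width: 0.0123
gripper_force: 41.7
```

Emit:
servo_tool:
  moves:
    - {"dp":[0,0,0],"delta_rot":[0,0,0],"fingers":0}
    - {"dp":[0,0,0],"delta_rot":[0,0,0],"fingers":0}

```text
clock: 35.85
position: [0.5061, 0.2469, 0.1385]
ee_rot: [-0.0, -0.049, 0.999, 0.001]
contact_force: [-1.2, 4.4, -0.1]
width: 0.0117
gripper_force: 41.9
```

```bash
python3 - <<'E'
from h import *
s=st()[2];plan([.505,.2455,.134],.10);print(s["contact_force"],s["moment"],s["width"])
E
```

```text
clock 35.85 pos [0.5061 0.2469 0.1385] rotunits [ 0.03 -0.   -0.02] dp units total [ 0.006 -0.006  0.022] rows>=0.1
[-1.15499653  4.4474585  -0.07747539] [ 0.78662437  0.11123972 -0.00887343] 0.011718312167695194
```

Emit:
servo_tool:
  moves:
    - {"dp":[0,0.005,0],"delta_rot":[0,0,0.5],"fingers":0}
    - {"dp":[0,0,0],"delta_rot":[0,0,0.8],"fingers":0}
    - {"dp":[0,0,0],"delta_rot":[0,0,0.8],"fingers":0}
    - {"dp":[0,0,0],"delta_rot":[0,0,0.8],"fingers":0}
    - {"dp":[0,0,0],"delta_rot":[0,0,0.8],"fingers":0}

```text
clock: 36.35
position: [0.506, 0.2462, 0.1385]
ee_rot: [-0.0, 0.137, 0.991, -0.0]
contact_force: [-0.4, 0.1, 0.2]
width: 0.0119
gripper_force: 42.1
```

```bash
python3 - <<'E'
from h import *
s=st()[2];plan([.5061,.2465,.1385],-1.1);print(s["contact_force"],s["moment"],s["width"])
E
```

```text
clock 36.35 pos [0.506  0.2462 0.1385] rotunits [-0.01  0.    8.26] dp units total [ 0.001  0.001 -0.   ] rows>=0.0
[-0.39345608  0.1005547   0.24376528] [-0.1490226   0.11553839  0.01723157] 0.01193695622941661
```

Emit:
servo_tool:
  moves:
    - {"dp":[0,0,0],"delta_rot":[0,0,0.8],"fingers":0}
    - {"dp":[0,0,0],"delta_rot":[0,0,0.8],"fingers":0}
    - {"dp":[0,0,0],"delta_rot":[0,0,0.8],"fingers":0}
    - {"dp":[0,0,0],"delta_rot":[0,0,0.8],"fingers":0}
    - {"dp":[0,0,0],"delta_rot":[0,0,0.8],"fingers":0}

```text
clock: 36.85
position: [0.5056, 0.2455, 0.1385]
ee_rot: [-0.0, 0.33, 0.944, -0.001]
contact_force: [-0.8, -3.0, 2.2]
width: 0.0121
gripper_force: 42.3
```

Emit:
servo_tool:
  moves:
    - {"dp":[0,0,0],"delta_rot":[0,0,0.8],"fingers":0}
    - {"dp":[0,0,0],"delta_rot":[0,0,0.8],"fingers":0}
    - {"dp":[0,0,0],"delta_rot":[0,0,0.8],"fingers":0}
    - {"dp":[0,0,0],"delta_rot":[0,0,0.8],"fingers":0}
    - {"dp":[0,0,0],"delta_rot":[0,0,0.3],"fingers":0}

```text
clock: 37.35
position: [0.505, 0.245, 0.1385]
ee_rot: [-0.001, 0.489, 0.872, -0.002]
contact_force: [-2.6, -3.8, 3.8]
width: 0.0119
gripper_force: 42.5
```

```bash
python3 - <<'E'
from h import *
s=st()[2];plan([.5061,.2465,.1385],-1.1);print(s["contact_force"],s["moment"],s["width"])
E
```

```text
clock 37.35 pos [0.505  0.245  0.1385] rotunits [-0.04  0.02  0.78] dp units total [ 0.004  0.008 -0.   ] rows>=0.0
[-2.60919769 -3.82143646  3.79908589] [-0.57548094  0.4331384   0.1228294 ] 0.011936907478586587
```

Emit:
servo_tool:
  moves:
    - {"dp":[0,0,0],"delta_rot":[0,0,0.4],"fingers":0}
    - {"dp":[0,0,0],"delta_rot":[0,0,0.4],"fingers":0}
    - {"dp":[0,0,0],"delta_rot":[0,0,0.2],"fingers":0}
    - {"dp":[0,0,0],"delta_rot":[0,0,0],"fingers":0}
    - {"dp":[0,0,0],"delta_rot":[0,0,0],"fingers":0}

```text
clock: 37.85
position: [0.5049, 0.2451, 0.1385]
ee_rot: [-0.0, 0.53, 0.848, -0.003]
contact_force: [-3.3, -5.9, 5.6]
width: 0.0119
gripper_force: 49.8
```

```bash
python3 - <<'E'
from h import *
s=st()[2];plan([.5061,.2465,.1385],-1.1);print(s["contact_force"],s["moment"],s["width"])
E
```

```text
clock 37.85 pos [0.5049 0.2451 0.1385] rotunits [-0.05  0.02 -0.17] dp units total [0.004 0.008 0.   ] rows>=0.0
[-3.34679772 -5.92492778  5.56826682] [-0.72074278  0.60799149  1.14587591] 0.011920987961178695
```

The knob is at its stop: turned about 1.22 rad, moment 1.1 N m. I'll hold, then open wide so it springs back freely, and lift.

Emit:
servo_tool:
  moves:
    - {"dp":[0,0,0],"delta_rot":[0,0,0],"fingers":0}
    - {"dp":[0,0,0],"delta_rot":[0,0,0],"fingers":0}
    - {"dp":[0,0,0],"delta_rot":[0,0,0],"fingers":0}
    - {"dp":[0,0,0],"delta_rot":[0,0,0],"fingers":0}
    - {"dp":[0,0,0],"delta_rot":[0,0,0],"fingers":0}

```text
clock: 38.35
position: [0.5049, 0.2451, 0.1385]
ee_rot: [-0.0, 0.53, 0.848, -0.003]
contact_force: [-2.7, -5.1, 5.0]
width: 0.0122
gripper_force: 49.8
```

Emit:
servo_tool:
  moves:
    - {"dp":[0,0,0],"delta_rot":[0,0,0],"fingers":1}
    - {"dp":[0,0,0],"delta_rot":[0,0,0],"fingers":1}
    - {"dp":[0,0,0],"delta_rot":[0,0,0],"fingers":1}
    - {"dp":[0,0,0],"delta_rot":[0,0,0],"fingers":1}
    - {"dp":[0,0,0],"delta_rot":[0,0,0],"fingers":1}

```text
clock: 38.85
position: [0.506, 0.2471, 0.1379]
ee_rot: [-0.001, 0.532, 0.847, 0.0]
contact_force: [-0.6, 0.6, 0.7]
width: 0.0828
gripper_force: 0.0
```

Emit:
servo_tool:
  moves:
    - {"dp":[0,0,0],"delta_rot":[0,0,0],"fingers":1}
    - {"dp":[0,0,-0.05],"delta_rot":[0,0,0],"fingers":1}
    - {"dp":[0,0,-0.1],"delta_rot":[0,0,0],"fingers":1}
    - {"dp":[0,0,-0.2],"delta_rot":[0,0,0],"fingers":1}
    - {"dp":[0,0,-0.2],"delta_rot":[0,0,0],"fingers":1}

```text
clock: 39.35
position: [0.5056, 0.2467, 0.2492]
ee_rot: [-0.001, 0.532, 0.847, -0.001]
contact_force: [0.7, 0.0, 0.5]
width: 0.0854
gripper_force: 0.0
```

Emit:
servo_tool:
  moves:
    - {"dp":[0.1,0.2,-0.1],"delta_rot":[0,0,0],"fingers":1}
    - {"dp":[0.1,0.2,-0.1],"delta_rot":[0,0,0],"fingers":1}
    - {"dp":[0.1,0.2,0],"delta_rot":[0,0,0],"fingers":1}
    - {"dp":[0.1,0.2,0],"delta_rot":[0,0,0],"fingers":1}
    - {"dp":[0,0,0],"delta_rot":[0,0,0],"fingers":1}

```text
clock: 39.85
position: [0.6181, 0.3925, 0.2864]
ee_rot: [-0.001, 0.531, 0.847, 0.002]
contact_force: [0.2, -0.2, 0.1]
width: 0.0853
gripper_force: 0.0
```

```bash
python3 - <<'E'
from h import *
mouth();look()
p,d=imaging.get_image("top");cv2.imwrite("pics/end.png",cv2.resize(p[95:305,110:450],(800,494),interpolation=cv2.INTER_CUBIC)[:,:,::-1])
E
```

```text
mouth dryer [0.0994 0.3942 0.1777] tilt -0.003 clock 39.85 w 0.0853 F [ 0.2 -0.2  0.1]
top floor seen px 6234
  px [247. 206.] n 69 dryer mm [ 44. -57.  44.] ext [17. 25.] val 225
  px [198. 213.] n 68 dryer mm [41. 59. 44.] ext [18. 23.] val 229
  px [252. 244.] n 65 dryer mm [-46. -59.  43.] ext [17. 25.] val 223
  px [202. 254.] n 68 dryer mm [-55.  58.  44.] ext [18. 23.] val 225
  px [240. 253.] n 62 dryer mm [-62. -29.  45.] ext [16. 23.] val 229
  px [263. 253.] n 68 dryer mm [-70. -83.  44.] ext [17. 25.] val 226
side floor seen px 6230
  px [341. 300.] n 76 dryer mm [-71. -77.  42.] ext [15. 20.] val 243
  px [286. 308.] n 79 dryer mm [ 43. -51.  42.] ext [16. 21.] val 241
  px [329. 307.] n 75 dryer mm [-46. -53.  42.] ext [14. 19.] val 246
  px [338. 318.] n 85 dryer mm [-63. -21.  41.] ext [16. 21.] val 244
  px [283. 350.] n 105 dryer mm [41. 65. 42.] ext [17. 26.] val 237
  px [334. 351.] n 94 dryer mm [-55.  66.  42.] ext [15. 18.] val 247
```

View pics/end.png

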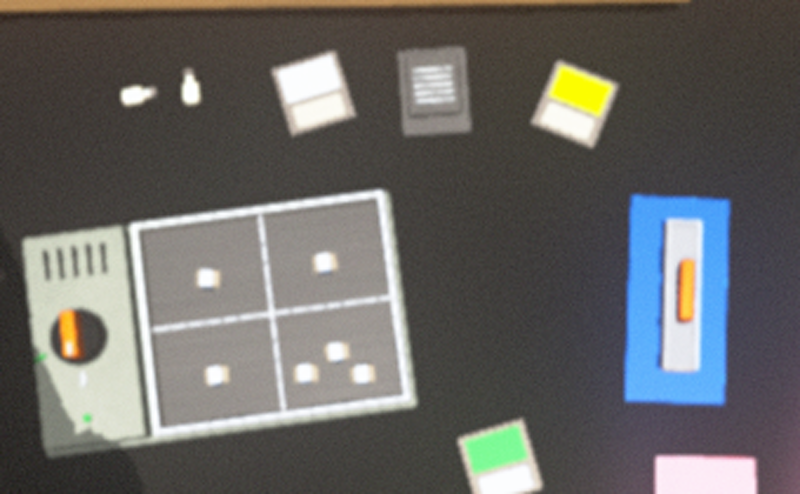

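The picture shows six single pellets spread over all four quarters and the knob back at rest at (70,335). The shaker stands empty and in line on the blue mat at (684,293), and the other items haven't moved. Handing in.

```bash
python3 -c "
from rig import manip
print(manip.sign_off())"
```

```text
the job is handed in; nothing more can be done
None
```

The job is handed in, at about 40 s of the 72 s allowed: all six pellets lie singly in the tray, split 1, 1, 1 and 3 over the quarters (one landed on another and I nudged it off with the empty shaker), the shaker is back upright in line on its blue mat, and the knob was turned to its stop, held and sprang back.

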